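# Turn a settled sample jar over and stand it on the balance

### The job

Take the amber jar with the red lid out of the slanted rack, turn it upside down so that its lid points down, and hold it so, up off the bench, for a good second to loosen what has settled. Then stand it gently upright, lid up, in the middle of the balance's pan and let go; you may lay it back in the rack to change your grip. Leave the other jar lying in its place, disturb nothing else on the bench, and do not press hard on the balance.

Things in the scene. Friction and masses are not known exactly. Their poses are not given: they have to be found in the camera images.
- jar: closed amber jar with red screw lid and paper band, sealed, 0.2 to 0.4 kg, 95 mm tall; origin at the centre of its underside, z axis from base to lid. Round wall 58 mm across from 3 to 67 mm above the base, then a shoulder; lid 52 mm across, from 73 to 95 mm. It starts lying in one of the rack's two lanes, z axis 12 degrees above level, turned any way about its own axis
- jar_grip (a point): point on the jar's axis 46 mm from its base, about its middle (and its centre of mass)
- other_jar: a jar of the same shape, opaque white with a blue lid, lying in the rack's other lane; must be left there. Same origin and axes
- rack: slanted blue rack, fixed to the bench, 250 x 170 mm on plan; origin at the centre of its underside, z up. Two parallel lanes, 120 mm apart, at x = -60 and x = +60 mm; in each a jar lies along the rack's +y, lid end raised 12 degrees, its base 3 mm from a foot stop whose top is 6 mm below the jar's axis
- lane0 (a point): point of the rack's lane at x = -60 mm, 85 mm above the bench, where the axis of a jar lying in the lane is 46 mm from its base. The lane is two steel rails, 8 mm in radius, that run along the jar 17 mm to either side of its axis and 33 mm below it (tops 25 mm below the axis); beside the jar, above the rails, is free room for fingers
- lane1 (a point): the same point of the lane at x = +60 mm
- balance: grey bench balance, fixed, 240 x 190 mm, housing 52 mm high; origin at the centre of its underside, x axis pointing away from its display
- pan: the balance's round aluminium pan, 130 mm across, 25 mm from the housing's centre towards its x; it sinks on a spring (3.5 N per mm, 5 mm at most). Must never carry more than 35 N
- pan_top (a point): centre of the pan's upper face, 68 mm above the bench when empty; z up
- white_bottle: white capped bottle, 72 mm across, 200 mm high, bystander; origin under its centre
- wash_bottle: wash bottle with red spout (45 mm out from its axis), 64 mm across, 205 mm high, bystander; origin under its centre
- beaker: glass beaker, 72 mm across, 85 mm high, bystander; origin under its centre
- dish: white weighing dish, 90 mm across, 20 mm high, between rack and balance, bystander; origin under its centre
- tip_box: green box of pipette tips, 85 x 125 x 65 mm, bystander; origin under its centre
- spatula: flat spatula with a wooden handle, about 280 mm long, origin at its middle, lying on the bench near the robot's right; bystander; its x axis runs along it

How it is judged (in metres and radians):
On the way:
1. the jar is held upside down (its axis within 30 degrees of straight down) for one second, clear of the bench (angle between jar's own z axis and vertical above 2.61 rad and height (world z) of jar above 0.1 m), for 1 s.
At the end, for the whole second after the job is handed in: the jar stands upright (within 4.5 degrees) and at rest on the balance's pan, its base centre within 30 mm of the pan's centre; the other jar still lies within 20 mm of its start (angle between jar's own z axis and vertical below 0.08 rad and horizontal distance between jar and pan_top below 0.03 m and z of jar in the frame of pan_top between -0.005 and 0.005 m and linear speed of jar below 0.02 m/s and angular speed of jar below 0.2 rad/s and distance of other_jar from where it was at the start of the episode below 0.02 m); the robot touches nothing.
It fails at once if the pan is loaded with more than 35 N (contact force between pan and anything else above 35 N).
It fails at once if the other jar is moved more than 20 mm (distance of other_jar from where it was at the start of the episode above 0.02 m).
It fails at once if a bystander is moved more than 30 mm (distance of any of white_bottle, wash_bottle, beaker, dish, tip_box, spatula from where it was at the start of the episode above 0.03 m).
It also fails if it takes over 64 s, if anything falls off the work surface, if the arm or the gripper's body presses on something with over 40 N, if the wrist force passes 120 N, or if a joint passes its speed limit or range.

### The arm

A 6-joint arm with a two-finger parallel gripper is mounted at the origin on the work surface. World frame = base frame: x ahead of the robot, y to its left, z up, the work surface at z = 0. Lengths are in mm, angles in rad, forces in N, time in s.
With the tool pointing down it reaches from about 400 to 925 mm from the base axis. Payload 12.5 kg.
Tool frame: the origin (TCP) lies midway between the tips of the shut fingers; the grasp point (between the pads) lies 19 mm behind it; z points along the fingers, y is the line along which they close (so a half turn about z gives the same grasp; the last joint's range is limited). The gripper opens to 95 mm and grips with 3 to 60 N. Pads are 20 mm wide; open, the fingers measure 119 mm over their backs; the gripper's body (75 mm by 180 mm) begins 59 mm behind the grasp point.
Start: joints at [1.064, 0.491, 1.559, -0, 1.092, -0.106], TCP at [243.832, 575.493, 214.661] pointing down, gripper open.
Joint ranges: [-3.1, 3.1], [-0.84, 2.19], [0.05, 2.79], [-1.13, 4.28], [0.06, 2.93], [-2.69, 2.69]. Speed limits (rad/s): [2.22, 2.22, 2.79, 3.14, 3.14, 3.14].

### API

Orientations are given as [roll, pitch, yaw] about the fixed x, y, z axes, in that order (R = Rz(yaw) Ry(pitch) Rx(roll)).
In Python, from cell import env gives the robot as it stands.
- The arm moves only by the tool carry_out, never from a script. Its argument "series" is a list of rows, each a list of 4 numbers: the shift along the world's x, y, z normalised to -1 to 1, where 1 is 5 cm, then the turn about the world's z normalised to -1 to 1, where 1 is 6 degrees. In form: [[x, y, z, turn], ...]. A call has exactly 5 rows; each row shifts and turns the commanded pose from where the row before left it; what a row does not reach is not made up. A row lasts 1/10 s, in which the tool goes at most 50 mm and 8.59 degrees, less where a joint would pass 70% of its speed; a pose out of reach is approached as far as the arm can. A call with a number of a shift or a turn outside -1 to 1 is refused whole. A call with a gripper value outside its range is refused whole. "fingers" is the closure, from -1 (fully open) to 1 (shut), set as the call begins (left out, the last holds). The fingers move at their own pace and stop on an object; the grip force is fixed at half the most. Time passes only in rows, so rows that do not move let the fingers close, or fill a call up. It gives the time, the measured TCP pose, the force, the opening and the grip force at its end, in the units of the state.
- env.state(): the state, without advancing time (a new reading comes with each control period).
- env.read_camera(name): name is "scene" or "top"; returns the picture (400x640x3 uint8, red, green, blue); there is no depth.
- env.calibration(name): a dict with "K" (3x3 intrinsics, pixels), "dist" ([k1, k2, p1, p2, k3] as OpenCV has them; the pictures are not rectified), "pose" (4x4, takes a point from camera to world coordinates). Camera axes: x right, y down, z forward; pixel columns grow to the right and rows downward; lengths in mm; the calibration is good to about 2 mm. A picture is of the moment at which its call begins. calibration takes no time and is no camera call.
- env.job_done(): hands the job in; it is judged then, once.
Trained networks look in the newest picture that a camera, given by its name, has taken for a name from the list of things; names that differ only in an ending like _2 or _b are one class to them, and where a whole thing is asked for, a point or a joint stands for the part that bears it (a point fixed in the world has none). Each returns a list of dicts, best first, with "conf" (0 to 1); they miss things now and then, are a little off and sometimes report something else, mostly with a low value. They report only what shows in the picture. A call takes as long as a camera call.
- env.look_for(camera, label): "position" ([row, column] as shares, 0 to 1, of the picture: columns of its width, rows of its height, amid what is visible of it).
The state is a dict: "t": time; "joints": joint angles; "qvel": joint speeds; "tau": joint torques, N m; "eef_pos": TCP position; "tcp_rot": TCP orientation; "ft_force": force on the tool from outside, world axes, zero at the start; "moment": the same for the moment, N m; "opening": opening from 0.0 (shut) to 1.0 (fully open); "grip_force": force on a finger pad.
Only numpy, scipy, OpenCV 4.12 (cv2) and the standard library are available. Lean on these libraries where they do the work, as an engineer would, in place of code of your own. Each camera call takes 0.05 s, during which the arm holds its last target. There are 200 camera calls.

## Working session

There is one attempt and no reset: what is moved stays moved. The work goes in short steps, Python scripts to look and compute and a tool call to move; the robot and the scene stay as the last step left them, time stands still between calls to the robot, and variables do not carry over. Pictures are saved under pics/ and viewed, at most 10 in all, crops included, and the job is handed in when it is done.

Besides the shell and the picture viewer there is one more tool, called after "Emit:" as a command line: name --pt "numbers of a row" for each row, then --argument value for the rest. carry_out: Moves the arm, as the interface text tells. Its arguments: {"type":"object","properties":{"series":{"type":"array","items":{"type":"array","items":{"type":"number","minimum":-1,"maximum":1}}},"fingers":{"type":"number"}},"required":["series"]}

```bash
mkdir -p pics; ls
cat > h.py <<'E'
import numpy as np, cv2
from cell import env
T=["jar","other_jar","rack","balance","pan","white_bottle","wash_bottle","beaker","dish","tip_box","spatula"]
def ray(cam,rc):
    c=env.calibration(cam);K=np.array(c["K"],float);P=np.array(c["pose"],float)
    px=np.array([[[rc[1]*640,rc[0]*400]]],float)
    u=cv2.undistortPoints(px,K,np.array(c["dist"],float))[0,0]
    d=P[:3,:3]@np.array([u[0],u[1],1]);return P[:3,3],d/np.linalg.norm(d)
def atz(cam,rc,z):
    o,d=ray(cam,rc);return o+d*(z-o[2])/d[2]
def tri(a,b):
    o1,d1=ray("scene",a);o2,d2=ray("top",b)
    s=np.linalg.lstsq(np.c_[d1,-d2],o2-o1,rcond=None)[0]
    p,q=o1+s[0]*d1,o2+s[1]*d2;return (p+q)/2,np.linalg.norm(p-q)
def proj(cam,p):
    c=env.calibration(cam);P=np.linalg.inv(np.array(c["pose"],float))
    return cv2.projectPoints(np.array(p,float).reshape(-1,1,3),cv2.Rodrigues(P[:3,:3])[0],P[:3,3],np.array(c["K"],float),np.array(c["dist"],float))[0][:,0]
E
python3 - <<'E'
from h import *
np.set_printoptions(precision=1,suppress=True)
for c in("scene","top"):
    cv2.imwrite(f"pics/{c}0.png",env.read_camera(c)[:,:,::-1])
for n in T:
    r=[env.look_for(c,n)[:2] for c in("scene","top")]
    print(n,[[(np.round(np.array(d["position"])*[400,640]),round(d["conf"],2)) for d in x] for x in r])
    if r[0] and r[1]:print("   ",*tri(r[0][0]["position"],r[1][0]["position"]))
print(env.state())
E
```

```text
pics
jar [[(array([201., 430.]), 0.96), (array([288., 336.]), 0.18)], [(array([199., 222.]), 0.59)]]
    [558.9 183.7  87.3] 3.5347595827758775
other_jar [[(array([164., 430.]), 0.73), (array([217., 423.]), 0.73)], [(array([244., 219.]), 0.71)]]
    [441.  192.3  81. ] 0.9136545732195945
rack [[(array([214., 423.]), 0.89), (array([182., 271.]), 0.41)], [(array([220., 233.]), 0.68)]]
    [509.2 185.1 -36.8] 16.81290738496907
balance [[(array([187., 275.]), 0.94)], [(array([226., 361.]), 0.87)]]
    [ 489.8 -188.5   15.2] 2.7515731752706714
pan [[(array([179., 276.]), 0.9)], [(array([214., 362.]), 0.63)]]
    [ 516.8 -182.9   80.2] 4.993199408617746
white_bottle [[(array([281., 456.]), 0.85), (array([179., 274.]), 0.27)], [(array([133., 205.]), 0.77), (array([223., 231.]), 0.39)]]
    [741.7 233.7  60. ] 12.070936892134496
wash_bottle [[(array([270., 248.]), 0.83)], [(array([128., 367.]), 0.91), (array([244., 219.]), 0.48)]]
    [ 754.  -206.8   67.7] 7.26768518980556
beaker [[(array([291., 392.]), 0.84)], [(array([121., 253.]), 0.91)]]
    [776.  101.   60.4] 14.841269366264228
dish [[(array([179., 350.]), 0.6)], [(array([242., 291.]), 0.83)]]
    [444.9   3.8   9.1] 4.81753663472896
tip_box [[(array([288., 336.]), 0.79)], [(array([127., 303.]), 0.71)]]
    [765.9 -24.3  32.6] 1.6484854497230628
spatula [[(array([164., 428.]), 0.47)], [(array([245., 444.]), 0.7), (array([131., 209.]), 0.59)]]
    [560.4 -94.6 415. ] 492.7399015665966
{'t': 1.2, 'joints': array([ 1.1,  0.5,  1.6, -0. ,  1.1, -0.1]), 'qvel': array([-0.,  0., -0.,  0., -0.,  0.]), 'tau': array([  0. , -61.2, -25.8,   0.1,   0. ,  -0. ]), 'eef_pos': array([243.8, 575.5, 214.7]), 'tcp_rot': array([3.1, 0. , 2.7]), 'ft_force': array([-0.1, -0.6, -0.2]), 'moment': array([-0., -0., -0.]), 'grip_force': 0.0, 'opening': 1.000710957972359}
```

Run:
```python
import cv2
a=cv2.imread("pics/scene0.png");b=cv2.imread("pics/top0.png")
s=cv2.resize(a[110:260,330:530],(800,600),interpolation=3);cv2.imwrite("pics/s1.png",s)
s=cv2.resize(b[160:280,165:325],(800,600),interpolation=3);cv2.imwrite("pics/t1.png",s)
```

```text
(no output)
```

View pics/scene0.png

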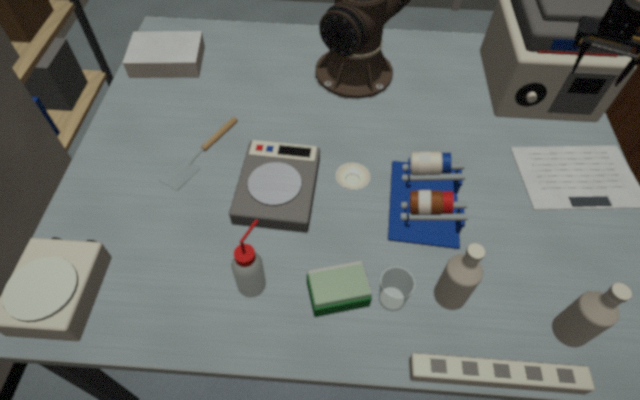

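View pics/t1.png

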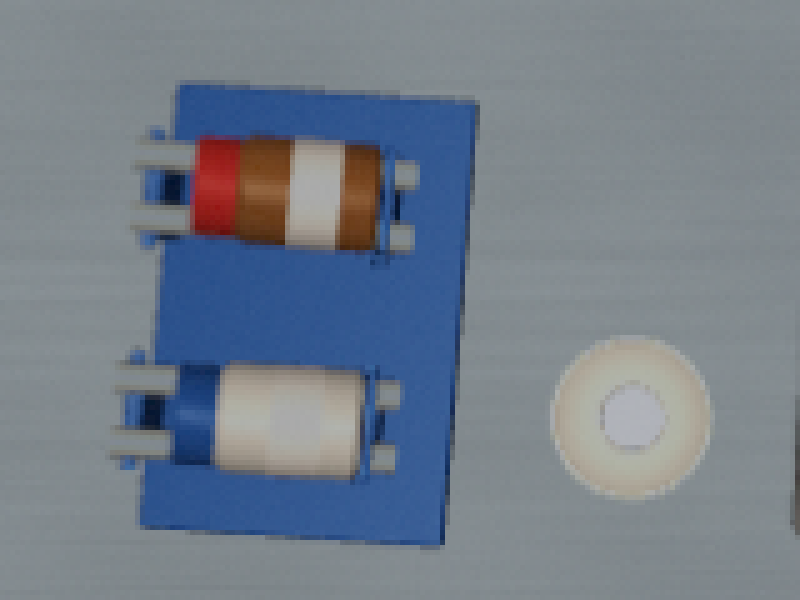

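Run:
```python
from h import *
np.set_printoptions(precision=2,suppress=True)
f=lambda x,y:((160+y/5)/400,(165+x/5)/640)
C=[(178,84),(478,102),(443,547),(140,525)]
for z in(4,10):
    P=np.array([atz("top",f(*c),z)[:2] for c in C]);print(z,P.tolist(),P.mean(0),[np.linalg.norm(P[i]-P[i-1]) for i in range(4)])
    v=[P[0]-P[1],P[3]-P[2],P[0]-P[3],P[1]-P[2]];print([np.degrees(np.arctan2(a[1],a[0])) for a in v])
for n,b,l in(("jar",(380,198),(193,186)),("oth",(362,423),(174,414))):
    B=atz("top",f(*b),75.4);L=atz("top",f(*l),95);d=L-B;print(n,B,L,np.linalg.norm(d),np.degrees(np.arctan2(d[1],d[0])))
    print("  grip pt",B[:2]+d[:2]*46/95)
s=env.state();print(s["tcp_rot"],s["eef_pos"],env.calibration("top")["pose"][:3,3])
# pan by colour fit scene/top repeated
for k in range(3):
    env.read_camera("scene");env.read_camera("top")
    r=[env.look_for(c,"pan")[0]["position"] for c in("scene","top")]
    print("pan",tri(*r),atz("scene",r[0],68),atz("top",r[1],68))
    r=[env.look_for(c,"jar")[0]["position"] for c in("scene","top")]
    print("jar",tri(*r))
```

```text
4 [[629.4772467902284, 263.56144370410675], [618.8555800468656, 93.8118399481173], [369.95103307788224, 110.95092701656378], [382.2324137703058, 279.61651217657374]] [500.13 186.99] [np.float64(247.76555991239985), np.float64(170.08159153689294), np.float64(249.49393140390137), np.float64(169.1121282731691)]
[np.float64(86.41952461425596), np.float64(85.83535909641189), np.float64(-3.7153373778960344), np.float64(-3.9390591327167135)]
10 [[628.5891160553155, 262.04706839599453], [618.015499493454, 93.0653760674021], [370.2369442306033, 110.12692951854524], [382.4627665454563, 278.02950712279585]] [499.83 185.82] [np.float64(246.6447207436342), np.float64(169.31217826675183), np.float64(248.36527344681613), np.float64(168.34710065048864)]
[np.float64(86.41952461425599), np.float64(85.83535909641189), np.float64(-3.7153373778960406), np.float64(-3.9390591327167144)]
jar [557.47 136.51  75.4 ] [562.03 231.47  95.  ] 97.06870628371495 87.2487645559749
  grip pt [559.68 182.49]
oth [438.31 144.46  75.4 ] [443.   238.96  95.  ] 96.62631355827284 87.15960012256566
  grip pt [440.58 190.22]
[3.14 0.   2.74] [243.82 575.49 214.66] [ 433.15  -71.2  1330.32]
pan (array([ 519.58, -183.63,   68.54]), np.float64(3.548077155565115)) [ 519.2 -185.5   68. ] [ 519.45 -181.9    68.  ]
jar (array([562.16, 181.18,  90.62]), np.float64(5.701391957503844))
pan (array([ 548.32, -263.17,  171.34]), np.float64(194.30886029578832)) [ 490.57 -400.6    68.  ] [ 521.06 -180.72   68.  ]
jar (array([561.9 , 179.13,  87.26]), np.float64(8.332883658383675))
pan (array([ 518.45, -183.45,   69.57]), np.float64(9.57997686773859)) [ 517.35 -188.53   68.  ] [ 518.07 -178.8    68.  ]
jar (array([557.41, 182.12,  83.13]), np.float64(1.7659083953556352))
```

View pics/s1.png

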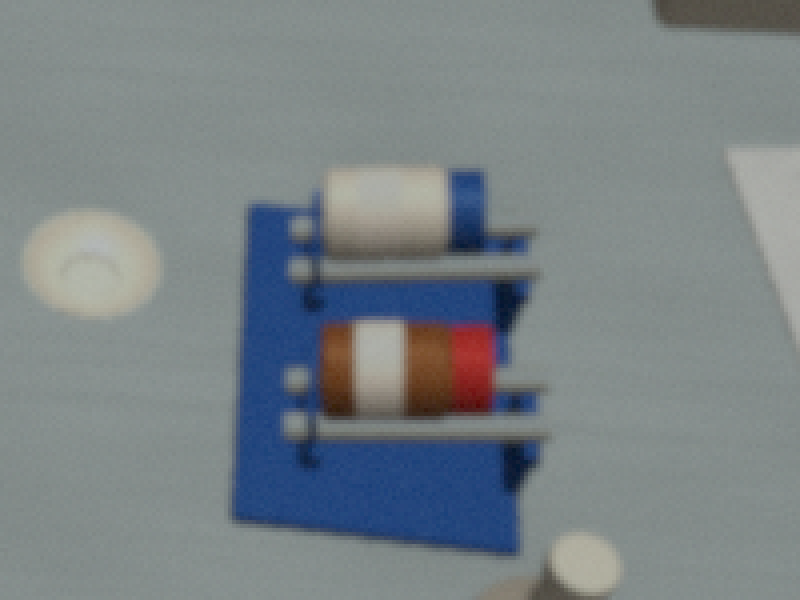

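Emit:
carry_out --fingers -1 --pt "0.5 -0.6 0 -0.8" --pt "0.5 -0.6 0 -0.8" --pt "0.5 -0.6 0 -0.8" --pt "0.5 -0.6 0 -0.8" --pt "0.5 -0.6 0 -0.8"

```text
t: 2.6
eef_pos: [369.6, 424.3, 214.8]
tcp_rot: [3.141, 0.0, 2.319]
ft_force: [0.3, 0.1, 0.1]
opening: 1.002
grip_force: 0.0
```

Emit:
carry_out --pt "0.5 -0.6 0 -0.8" --pt "0.5 -0.6 0 -0.8" --pt "0.5 -0.6 0 -0.8" --pt "0.5 -0.6 0 -0.8" --pt "0.5 -0.6 0 -0.8"

```text
t: 3.1
eef_pos: [494.7, 274.1, 214.8]
tcp_rot: [3.141, -0.0, 1.9]
ft_force: [1.0, -0.4, -0.6]
opening: 0.998
grip_force: 0.0
```

Emit:
carry_out --pt "0.4 -0.6 0 -0.8" --pt "0.4 -0.6 0 -0.8" --pt "0.4 -0.6 0 -0.8" --pt "0.1 -0.6 0 -0.8" --pt "0 0 0 -0.5"

```text
t: 3.6
eef_pos: [559.7, 152.5, 214.5]
tcp_rot: [3.142, 0.001, 1.509]
ft_force: [-0.4, -0.2, -0.3]
opening: 0.997
grip_force: 0.0
```

Emit:
carry_out --pt "-0.02 0 -0.8 0" --pt "0 0 -0.8 0" --pt "0 0 -0.7 0" --pt "0 0 -0.5 0" --pt "0 0 -0.3 0"

```text
t: 4.1
eef_pos: [557.1, 155.3, 57.6]
tcp_rot: [-3.139, 0.001, 1.515]
ft_force: [-1.1, -0.3, 0.2]
opening: 1.0
grip_force: 0.0
```

Emit:
carry_out --fingers 1 --pt "0 0 0 0" --pt "0 0 0 0" --pt "0 0 0 0" --pt "0 0 0 0" --pt "0 0 0 0"

```text
t: 4.6
eef_pos: [558.1, 155.6, 60.5]
tcp_rot: [3.14, -0.0, 1.516]
ft_force: [-0.7, 0.9, -0.7]
opening: 0.634
grip_force: 0.0
```

Emit:
carry_out --pt "0 0 0 0" --pt "0 0 0 0" --pt "0 0 0 0" --pt "0 0 0 0" --pt "0 0 0 0"

```text
t: 5.1
eef_pos: [558.2, 155.5, 60.3]
tcp_rot: [3.14, -0.0, 1.516]
ft_force: [-0.8, 0.3, 6.7]
opening: 0.605
grip_force: 30.0
```

Emit:
carry_out --pt "0 0 0.2 0" --pt "0 0 0.3 0" --pt "0 0 0.4 0" --pt "0 0 0.5 0" --pt "0 0 0.5 0"

```text
t: 5.6
eef_pos: [557.3, 155.4, 155.6]
tcp_rot: [-3.14, 0.0, 1.516]
ft_force: [-0.6, 0.9, -3.2]
opening: 0.603
grip_force: 30.0
```

Emit:
carry_out --pt "0 0 0.3 0" --pt "0 0 0.2 0" --pt "0 0 0.1 0" --pt "0 0 0 0" --pt "0 0 0 0"

```text
t: 6.1
eef_pos: [557.5, 155.4, 183.9]
tcp_rot: [-3.14, 0.0, 1.516]
ft_force: [0.2, 0.2, -3.7]
opening: 0.604
grip_force: 30.0
```

```bash
cat >> h.py <<'E'
def pair(n,w=150):
    s=env.state();p=np.array(s["eef_pos"],float);print(p,s["ft_force"],s["moment"],s["opening"],s["t"])
    o=[]
    for c in("scene","top"):
        im=env.read_camera(c)[:,:,::-1];u=proj(c,p)[0].astype(int)
        x=min(max(u[0]-50,0),540);y=min(max(u[1]-50,0),300)
        o.append(cv2.resize(im[y:y+100,x:x+100],(400,400),interpolation=3));print(c,"crop origin",x,y,"scale 4")
    cv2.imwrite(f"pics/{n}.png",np.hstack(o))
E
python3 -c "
from h import *
pair('lift1')"
```

```text
[557.49397395 155.41957767 183.90383223] [ 0.20186016  0.23514829 -3.73160219] [-0.18752757  0.04336729  0.02051917] 0.6036165045670218 6.1
scene crop origin 377 123 scale 4
top crop origin 175 145 scale 4
```

View pics/lift1.png

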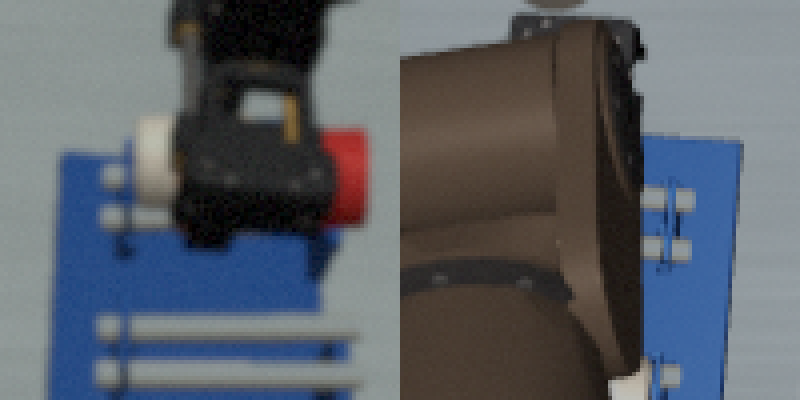

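Emit:
carry_out --fingers 0.2 --pt "0 0 -0.4 0" --pt "0 0 -0.6 0" --pt "0 0 -0.6 0" --pt "0 0 -0.5 0" --pt "0 0 -0.2 0"

```text
t: 6.7
eef_pos: [556.7, 155.3, 67.0]
tcp_rot: [-3.138, 0.001, 1.516]
ft_force: [0.5, 0.6, -2.7]
opening: 0.6
grip_force: 30.0
```

Emit:
carry_out --fingers -0.05 --pt "0 0 -0.08 0" --pt "0 0 0 0" --pt "0 0 0 0" --pt "0 0 0 0" --pt "0 0 0 0"

```text
t: 7.2
eef_pos: [558.2, 155.6, 66.5]
tcp_rot: [3.14, -0.0, 1.516]
ft_force: [-0.3, 0.1, -3.2]
opening: 0.601
grip_force: 30.0
```

Emit:
carry_out --fingers -0.17 --pt "0 0 0 0" --pt "0 0 0 0" --pt "0 0 0 0" --pt "0 0 0 0" --pt "0 0 0 0"

```text
t: 7.7
eef_pos: [557.8, 155.5, 65.6]
tcp_rot: [3.142, 0.0, 1.516]
ft_force: [-0.0, 0.1, -3.1]
opening: 0.605
grip_force: 30.0
```

Emit:
carry_out --fingers -0.19 --pt "0 0 -0.08 0" --pt "0 0 0 0" --pt "0 0 0 0" --pt "0 0 0 0" --pt "0 0 0 0"

```text
t: 8.2
eef_pos: [557.9, 155.5, 61.7]
tcp_rot: [3.141, -0.0, 1.516]
ft_force: [1.3, 0.9, -2.6]
opening: 0.605
grip_force: 30.0
```

Emit:
carry_out --fingers -0.2 --pt "0 0 0 0" --pt "0 0 0 0" --pt "0 0 0 0" --pt "0 0 0 0" --pt "0 0 0 0"

```text
t: 8.7
eef_pos: [557.8, 155.5, 61.7]
tcp_rot: [3.141, 0.0, 1.516]
ft_force: [0.4, 0.6, -4.4]
opening: 0.601
grip_force: 30.0
```

Emit:
carry_out --fingers -0.21 --pt "0 0 0 0" --pt "0 0 0 0" --pt "0 0 0 0" --pt "0 0 0 0" --pt "0 0 0 0"

```text
t: 9.2
eef_pos: [557.8, 155.5, 61.7]
tcp_rot: [3.141, 0.0, 1.516]
ft_force: [0.4, 0.7, -3.8]
opening: 0.606
grip_force: 16.7
```

Emit:
carry_out --fingers -0.216 --pt "0 0 0 0" --pt "0 0 0 0" --pt "0 0 0 0" --pt "0 0 0 0" --pt "0 0 0 0"

```text
t: 9.7
eef_pos: [557.8, 155.5, 61.7]
tcp_rot: [3.141, -0.0, 1.516]
ft_force: [0.5, 0.4, -2.8]
opening: 0.606
grip_force: 9.0
```

Emit:
carry_out --pt "0 0 0.1 0" --pt "0 0 0.2 0" --pt "0 0 0.2 0" --pt "0 0 0.2 0" --pt "0 0 0.1 0"

```text
t: 10.2
eef_pos: [558.2, 155.6, 103.2]
tcp_rot: [3.14, -0.0, 1.516]
ft_force: [0.6, -0.3, -2.6]
opening: 0.609
grip_force: 8.7
```

```bash
python3 -c "
from h import *
pair('lift2')"
```

```text
[558.21539868 155.58172414 103.22358458] [ 0.63874075 -0.25739339 -2.62053087] [-0.13576043  0.03908683 -0.01355949] 0.6088470301599002 10.2
scene crop origin 369 146 scale 4
top crop origin 181 148 scale 4
```

View pics/lift2.png

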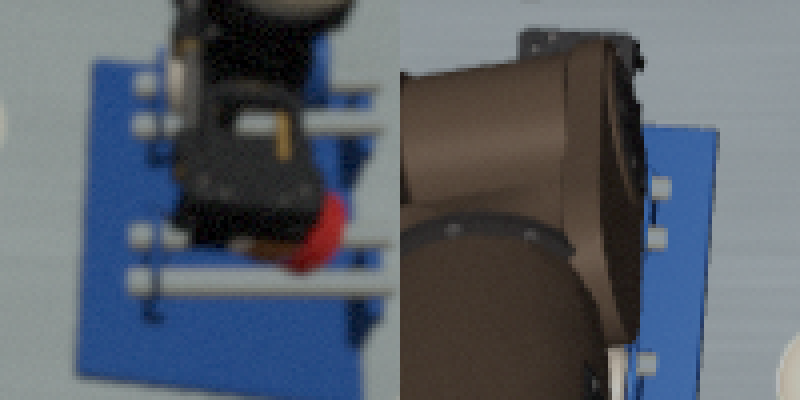

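Emit:
carry_out --pt "0 0 0.2 0" --pt "0 0 0.2 0" --pt "0 0 0.2 0" --pt "0 0 0.2 0" --pt "0 0 0.2 0"

```text
t: 10.8
eef_pos: [557.8, 155.5, 152.6]
tcp_rot: [3.141, -0.0, 1.516]
ft_force: [-0.3, 0.1, -3.1]
opening: 0.612
grip_force: 9.1
```

Emit:
carry_out --pt "0 0 0.2 0" --pt "0 0 0.2 0" --pt "0 0 0.2 0" --pt "0 0 0.2 0" --pt "0 0 0 0"

```text
t: 11.3
eef_pos: [558.4, 155.6, 193.2]
tcp_rot: [3.139, -0.0, 1.516]
ft_force: [0.4, -0.2, -3.4]
opening: 0.61
grip_force: 9.1
```

```bash
python3 -c "
from h import *
pair('lift3')"
```

```text
[558.38232162 155.59396826 193.19625773] [ 0.35050297 -0.23766936 -3.3774308 ] [-0.16693542  0.00486977  0.03844425] 0.6098525938313237 11.3
scene crop origin 378 121 scale 4
top crop origin 175 144 scale 4
```

View pics/lift3.png

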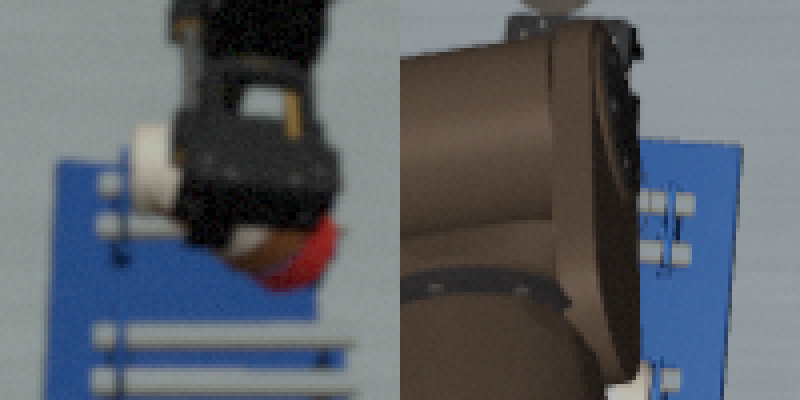

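Emit:
carry_out --pt "0 1 0 0" --pt "0 0.7 0 0" --pt "0 0.4 0 0" --pt "0 0.2 0 0" --pt "0 0.1 0 0"

```text
t: 11.9
eef_pos: [557.5, 276.0, 191.0]
tcp_rot: [-3.141, 0.001, 1.516]
ft_force: [-0.5, -0.9, -2.9]
opening: 0.612
grip_force: 9.1
```

```bash
python3 -c "
from h import *
pair('lift4')"
```

```text
[557.53654562 275.95569804 191.00857876] [-0.47094869 -0.93092342 -2.85757496] [-0.17292862  0.0485801  -0.00326877] 0.6115694237357634 11.9
scene crop origin 435 124 scale 4
top crop origin 125 144 scale 4
```

View pics/lift4.png

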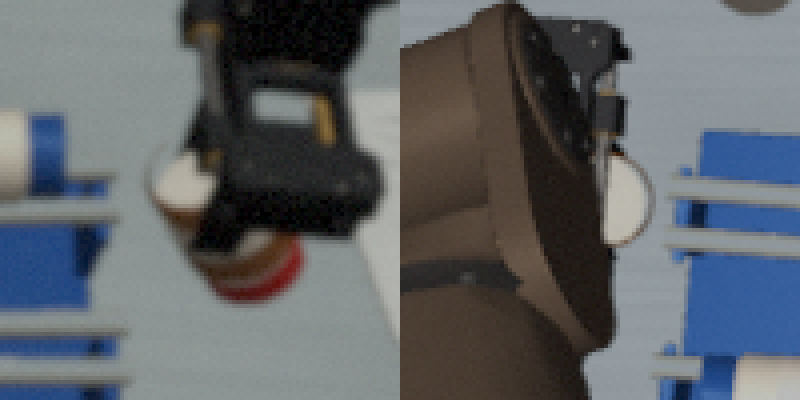

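```bash
python3 -c "
from h import *
np.set_printoptions(precision=0,suppress=True)
g=np.array([557.5,276,210])
for t in (0,10,20,30,40):
    a=np.radians(t);d=np.array([0.06*np.sin(a),np.sin(a),-np.cos(a)]);e=np.array([0,np.cos(a),np.sin(a)])
    P=[g+77*d,g+77*d-26*e,g+77*d+26*e,g-18*d,g-18*d-29*e]
    print(t,(proj('scene',P)-[435,124]).ravel()*4,(proj('top',[g-18*d,g-18*d-29*e])-[125,144]).ravel()*4+[400,0]*2)
"
```

```text
0 [169. 270. 122. 267. 217. 273. 226. 158. 168. 155.] [584. 197. 633. 197.]
10 [195. 272. 145. 274. 244. 270. 219. 158. 160. 161.] [589. 198. 640. 198.]
20 [221. 270. 171. 277. 271. 263. 213. 158. 153. 168.] [595. 198. 646. 200.]
30 [247. 267. 198. 278. 297. 255. 206. 159. 148. 175.] [600. 199. 649. 201.]
40 [272. 260. 225. 276. 321. 244. 200. 161. 145. 182.] [605. 199. 652. 202.]
```

Emit:
carry_out --pt "0 0.8 0 0" --pt "0 0.5 0 0" --pt "0 0.3 0 0" --pt "0 0.2 0 0" --pt "0 0.1 0 0"

```text
t: 12.5
eef_pos: [557.9, 370.4, 191.5]
tcp_rot: [-3.141, 0.0, 1.515]
ft_force: [-0.5, -0.5, -2.6]
opening: 0.608
grip_force: 7.5
```

```bash
python3 -c "
from h import *
pair('lift5')
np.set_printoptions(precision=0,suppress=True)
g=np.array(env.state()['eef_pos'])+[0,0,19]
o=np.clip(proj('scene',[g-[0,0,19]])[0].astype(int)-50,0,[540,300])
for t in (-10,0,10,20,30):
    a=np.radians(t);d=np.array([0.06*np.sin(a),np.sin(a),-np.cos(a)]);e=np.array([0,np.cos(a),np.sin(a)])
    P=[g+77*d,g+77*d-26*e,g+77*d+26*e,g-18*d,g-18*d-29*e]
    print(t,(proj('scene',P)-o).ravel()*4)
"
```

```text
[557.92147369 370.35253017 191.52402984] [-0.5361697 -0.5067076 -2.5816605] [-0.1156057   0.0728684  -0.00999466] 0.6083964693947271 12.5
scene crop origin 481 127 scale 4
top crop origin 86 144 scale 4
-10 [135. 265.  90. 257. 179. 273. 236. 158. 183. 148.]
0 [159. 269. 111. 266. 207. 272. 230. 157. 172. 154.]
10 [184. 270. 134. 272. 235. 268. 224. 157. 163. 160.]
20 [211. 269. 160. 276. 264. 262. 217. 157. 155. 167.]
30 [239. 265. 187. 277. 291. 254. 210. 158. 149. 174.]
```

View pics/lift5.png

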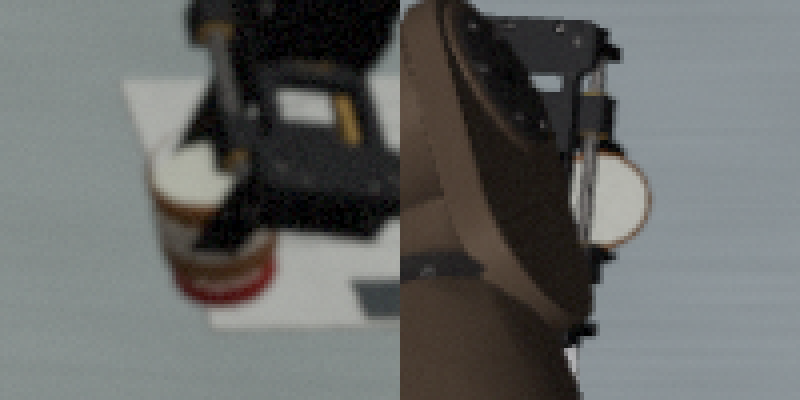

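Emit:
carry_out --pt "0 -0.2 0 0" --pt "0 -0.4 0 0" --pt "0 -0.7 0 0" --pt "0 0 0 0" --pt "0 0 0 0"

```text
t: 13.1
eef_pos: [558.3, 303.4, 192.4]
tcp_rot: [3.141, -0.0, 1.513]
ft_force: [-0.2, -0.0, 0.2]
opening: 0.61
grip_force: 0.0
```

Emit:
carry_out --fingers 1 --pt "0 0 0 0" --pt "0 0 0 0" --pt "0 0 0 0" --pt "0 0 0 0" --pt "0 0 0 0"

```text
t: 13.6
eef_pos: [557.7, 305.7, 191.6]
tcp_rot: [3.142, 0.0, 1.516]
ft_force: [0.3, 0.2, 0.3]
opening: 0.243
grip_force: 0.0
```

```bash
python3 -c "
from h import *
s=env.state();g=np.array(s['eef_pos'])+[0,0,19];print(g,s['moment'],s['ft_force'])
np.set_printoptions(precision=1,suppress=True)
im=env.read_camera('scene').astype(int);R,G,B=im[...,0],im[...,1],im[...,2]
m=(R>1.8*G)&(R>1.8*B)&(R>70);m[:,:380]=0
n,l,st,c=cv2.connectedComponentsWithStats(m.astype('uint8'))
for i in range(1,n):
    if st[i,4]>20:print('red',st[i],c[i])
for t in (-20,-10,0,10,20,30):
    a=np.radians(t);d=np.array([0.06*np.sin(a),np.sin(a),-np.cos(a)]);e=np.array([0,np.cos(a),np.sin(a)])
    print(t,proj('scene',[g+77*d,g+77*d-26*e,g+77*d+26*e,g-18*d,g-18*d-29*e]).ravel())
"
```

```text
[557.73888109 305.74479677 210.59265297] [-0.10048528  0.07004614 -0.0152798 ] [0.295494   0.24868357 0.28799403]
red [482 216  17  21 258] [489.9 225.8]
-20 [479.5 189.7 469.5 186.6 489.4 192.8 509.2 165.  497.3 161. ]
-10 [485.  191.3 473.9 189.3 496.1 193.3 507.8 164.6 494.5 162.1]
0 [491.  192.3 479.1 191.6 503.  193.1 506.3 164.3 491.9 163.4]
10 [497.4 192.7 485.  193.2 509.9 192.2 504.7 164.2 489.7 165. ]
20 [504.  192.4 491.4 194.1 516.8 190.6 503.  164.3 487.9 166.7]
30 [510.6 191.4 498.1 194.3 523.4 188.5 501.4 164.6 486.7 168.4]
```

```bash
python3 -c "
from h import *
a=env.read_camera('scene')[:,:,::-1];b=env.read_camera('top')[:,:,::-1]
s=cv2.resize(a[150:290,380:560],(450,350),interpolation=3);t=cv2.resize(b[150:290,60:200],(350,350),interpolation=3)
cv2.imwrite('pics/drop.png',np.hstack([s,t]))
for c in('scene','top'):print(c,[(np.array(d['position'])*[400,640],d['conf']) for d in env.look_for(c,'jar')])
"
```

```text
scene [(array([226.28, 504.32]), 0.62)]
top [(array([193.32 , 174.016]), 0.59), (array([215.92, 230.72]), 0.38)]
```

View pics/drop.png

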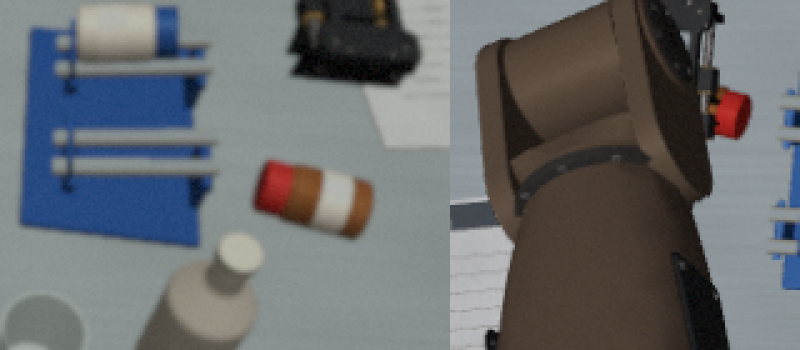

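```bash
cat >> h.py <<'E'
def blobs(cam,box,mn=15):
    im=env.read_camera(cam).astype(int);R,G,B=im[...,0],im[...,1],im[...,2]
    red=(R>2.2*G)&(R>80);amb=(R>1.45*G)&(R<=2.2*G)&(G>1.2*B)&(R>60)
    x0,y0,x1,y1=box;out={}
    for k,m in(("red",red),("amb",amb)):
        q=np.zeros_like(m);q[y0:y1,x0:x1]=m[y0:y1,x0:x1];ys,xs=np.nonzero(q)
        if len(xs)>mn:out[k]=(len(xs),xs.mean(),ys.mean(),xs.min(),xs.max(),ys.min(),ys.max())
    return out
E
python3 -c "
from h import *
np.set_printoptions(precision=1,suppress=True)
for k in range(2):
    for k,v in blobs('scene',(380,190,560,290)).items():print(k,np.array(v))
for k,v in blobs('top',(150,170,200,220)).items():print('top',k,np.array(v),atz('top',(v[2]/400,v[1]/640),40))
L=atz('scene',(224.8/400,487.2/640),29);B=atz('scene',(234/400,526/640),29);d=B-L
print(L,B,np.linalg.norm(d),np.degrees(np.arctan2(*-d[1::-1])))
"
```

```text
red [218.  490.2 224.3 484.  497.  215.  234. ]
amb [325.  508.7 229.3 492.  527.  217.  243. ]
red [215.  489.9 225.  483.  497.  216.  235. ]
amb [329.  508.3 229.8 492.  527.  217.  243. ]
top red [157.  171.6 193.1 166.  178.  184.  202. ] [579.2 333.3  40. ]
top amb [ 21.  167.7 186.8 166.  170.  183.  201. ] [596.6 344.5  40. ]
[574.  328.1  29. ] [592.8 415.   29. ] 88.94358046123733 -102.21480642419196
```

```bash
cat >> h.py <<'E'
from scipy.optimize import least_squares
th=np.linspace(0,2*np.pi,40)
def circ(o,d,s,r):
    a=np.cross(d,[0.3,0.2,0.9]);a/=np.linalg.norm(a);b=np.cross(d,a)
    return o+s*d+r*(np.outer(np.cos(th),a)+np.outer(np.sin(th),b))
def feat(cam,o,d):
    h=lambda l:cv2.convexHull(np.vstack([proj(cam,circ(o,d,s,r)) for s,r in l]).astype(np.float32))
    L=h([(73,26),(95,26)]);W=h([(1,28),(3,29),(67,29)])
    m=cv2.moments(L);return np.r_[m["m10"]/m["m00"],m["m01"]/m["m00"],L[:,0].min(0),L[:,0].max(0),W[:,0].min(0),W[:,0].max(0)]
E
python3 -c "
from h import *
np.set_printoptions(precision=1,suppress=True)
obs=np.array([490,224.7,483,215.5,497.5,235, 491,217,527.5,243.5])
def f(p):
    o=np.array([p[0],p[1],29]);d=np.array([np.cos(p[2]),np.sin(p[2]),0]);v=feat('scene',o,d)-obs
    return np.r_[v[:4]*[1,1,.7,.7],v[7:]]
r=least_squares(f,[592,415,-1.78]);print(r.x[:2],np.degrees(r.x[2]),r.fun)
d=np.array([np.cos(r.x[2]),np.sin(r.x[2])])
for s in (0,17,46,84,95):print(s,r.x[:2]+s*d)
print(feat('top',np.r_[r.x[:2],29],np.r_[d,0]))
"
```

```text
[592.2 415. ] -101.98648753328654 [-0.6  0.5 -1.4 -1.4 -2.   2.7  2. ]
0 [592.2 415. ]
17 [588.6 398.4]
46 [582.6 370. ]
84 [574.7 332.8]
95 [572.4 322.1]
[172.8 195.2 165.4 185.1 180.3 205.2 139.6 178.9 171.1 204.2]
```

Emit:
carry_out --fingers -1 --pt "0.2 0.5 0 -0.5" --pt "0.2 0.6 0 -0.5" --pt "0.2 0.5 0 -0.48" --pt "0 0.2 -0.4 0" --pt "0 0 -0.6 0"

```text
t: 14.5
eef_pos: [588.4, 397.4, 142.3]
tcp_rot: [3.139, -0.002, 1.362]
ft_force: [0.2, -1.1, -1.0]
opening: 0.373
grip_force: 0.0
```

Emit:
carry_out --pt "0 0 0 0" --pt "0 0 0 0" --pt "0 0 0 0" --pt "0 0 0 0" --pt "0 0 0 0"

```text
t: 15.0
eef_pos: [588.2, 395.5, 142.9]
tcp_rot: [3.14, -0.001, 1.36]
ft_force: [-0.2, 0.6, -0.7]
opening: 0.789
grip_force: 0.0
```

Emit:
carry_out --pt "0 0.02 -0.4 0" --pt "0 0 -0.7 0" --pt "0 0 -0.7 0" --pt "0 0 -0.5 0" --pt "0 0 -0.32 0"

```text
t: 15.5
eef_pos: [587.4, 396.2, 9.1]
tcp_rot: [-3.141, 0.001, 1.36]
ft_force: [0.4, -0.4, 0.3]
opening: 1.003
grip_force: 0.0
```

Emit:
carry_out --fingers -0.15 --pt "0 0 0 0" --pt "0 0 0 0" --pt "0 0 0 0" --pt "0 0 0 0" --pt "0 0 0 0"

```text
t: 16.0
eef_pos: [588.4, 396.8, 11.8]
tcp_rot: [3.14, -0.001, 1.361]
ft_force: [2.3, 1.3, 0.1]
opening: 0.634
grip_force: 0.7
```

Emit:
carry_out --fingers -0.212 --pt "0 0 0 0" --pt "0 0 0 0" --pt "0 0 0 0" --pt "0 0 0 0" --pt "0 0 0 0"

```text
t: 16.5
eef_pos: [588.4, 396.7, 11.2]
tcp_rot: [3.14, -0.001, 1.361]
ft_force: [2.1, -0.1, 4.3]
opening: 0.605
grip_force: 5.5
```

Emit:
carry_out --fingers -0.205 --pt "0 0 0 0" --pt "0 0 0 0" --pt "0 0 0 0" --pt "0 0 0 0" --pt "0 0 0 0"

```text
t: 17.0
eef_pos: [588.4, 396.7, 11.2]
tcp_rot: [3.14, -0.001, 1.361]
ft_force: [3.1, 0.8, 5.0]
opening: 0.606
grip_force: 14.6
```

Emit:
carry_out --fingers -0.207 --pt "0 0 0 0" --pt "0 0 0.1 0" --pt "0 0 0.2 0" --pt "0 0 0.2 0" --pt "0 0 0.2 0"

```text
t: 17.5
eef_pos: [587.7, 396.5, 46.7]
tcp_rot: [-3.142, -0.0, 1.361]
ft_force: [0.1, 0.1, -0.9]
opening: 0.601
grip_force: 0.0
```

Emit:
carry_out --pt "0 0 0.2 0" --pt "0 0 0.2 0" --pt "0 0 0.2 0" --pt "0 0 0.2 0" --pt "0 0 0.2 0"

```text
t: 18.0
eef_pos: [587.8, 396.5, 96.6]
tcp_rot: [3.141, -0.0, 1.361]
ft_force: [-0.1, -0.3, 0.6]
opening: 0.601
grip_force: 0.0
```

```bash
cat >> h.py <<'E'
def tilt(yaw=None,u=1,w=90,s0=19):
    """lid direction: u*(cos yaw, sin yaw) horizontally, angle t from straight down"""
    s=env.state();g=np.array(s["eef_pos"],float)+[0,0,19];yaw=s["tcp_rot"][2] if yaw is None else yaw
    h=u*np.array([np.cos(yaw),np.sin(yaw),0]);c=proj("scene",[g])[0].astype(int)
    b=blobs("scene",(max(c[0]-w//2,0),max(c[1]-w//2,0),min(c[0]+w//2,640),min(c[1]+w,400)))
    print("t",s["t"],g,"force",s["grip_force"],"fz",s["ft_force"][2],{k:np.round(v,1) for k,v in b.items()})
    for t in range(-20,101,10):
        a=np.radians(t);d=np.sin(a)*h-np.cos(a)*np.array([0,0,1]);f=feat("scene",g-s0*d,d);print(t,np.round(f[:6],1))
E
python3 -c "
from h import *
tilt(u=-1)"
```

```text
t 18.0 [587.82325335 396.49490108 115.55185058] force 0.0 fz 0.6226939918809348 {'red': array([210. , 495.5, 225.3, 489. , 502. , 216. , 235. ]), 'amb': array([303. , 513. , 230.1, 497. , 533. , 217. , 243. ])}
-20 [531.9 228.2 519.2 216.2 544.6 240.2]
-10 [526.4 227.7 513.2 215.8 539.7 239.7]
0 [521.2 226.8 507.8 214.7 534.7 238.8]
10 [516.3 225.4 503.  213.3 529.6 237.5]
20 [511.8 223.6 499.  211.3 524.6 235.7]
30 [507.9 221.4 496.  209.1 519.9 233.5]
40 [504.8 218.9 493.9 206.6 515.6 230.9]
50 [502.4 216.1 493.  204.  511.7 228. ]
60 [500.8 213.1 493.2 201.2 508.5 224.8]
70 [500.2 210.  494.3 198.4 506.1 221.7]
80 [500.8 206.9 493.5 194.8 508.  219.1]
90 [502.1 203.9 492.9 191.4 511.3 216.5]
100 [504.4 201.1 493.4 188.2 515.4 213.8]
```

```bash
cat >> h.py <<'E'
def fitflat(box,p0):
    B=blobs("scene",box);r,a=B["red"],B["amb"];print({k:np.round(v,1) for k,v in B.items()})
    obs=np.array([r[1],r[2],r[3]-.5,r[5]-.5,r[4]+.5,r[6]+.5,a[3]-.5,a[5]-.5,a[4]+.5,a[6]+.5])
    def f(p):
        v=feat("scene",np.array([p[0],p[1],29]),np.array([np.cos(p[2]),np.sin(p[2]),0]))-obs
        return np.r_[v[:4]*[1.5,1.5,.7,.7],v[8:]]
    q=least_squares(f,p0);d=np.array([np.cos(q.x[2]),np.sin(q.x[2])])
    print("yaw",np.degrees(q.x[2]),"res",np.round(q.fun,1))
    for s in(0,20,46,95):print(s,np.round(q.x[:2]+s*d,1))
E
python3 -c "
from h import *
fitflat((440,190,580,290),[592,425,-1.78])"
```

```text
{'red': array([211. , 495.5, 225.2, 489. , 502. , 216. , 235. ]), 'amb': array([303. , 513.4, 230.1, 499. , 533. , 217. , 243. ])}
yaw -101.98648753328654 res [-2.7  0.3 -2.3 -1.3  1.2  2.2]
0 [592. 425.]
20 [587.8 405.4]
46 [582.4 380. ]
95 [572.3 332.1]
```

```bash
sed -i 's/least_squares(f,p0)/least_squares(f,p0,diff_step=3e-3)/' h.py; python3 -c "
from h import *
fitflat((440,190,580,290),[592,425,-1.78])
fitflat((440,190,580,290),[585,435,-1.9])"
```

```text
{'red': array([210. , 495.5, 225.4, 489. , 502. , 216. , 235. ]), 'amb': array([311. , 513.1, 230.2, 498. , 533. , 217. , 243. ])}
yaw -96.46297931154756 res [-0.9  0.4 -1.5 -1.   2.3 -0.1]
0 [584.4 428.9]
20 [582.2 409. ]
46 [579.2 383.2]
95 [573.7 334.5]
{'red': array([213. , 495.5, 225.2, 489. , 502. , 216. , 235. ]), 'amb': array([308. , 513.2, 230.2, 499. , 533. , 218. , 243. ])}
yaw -96.73257242337559 res [-1.   0.5 -1.4 -1.1  2.4 -0.1]
0 [584.5 429. ]
20 [582.1 409.1]
46 [579.1 383.3]
95 [573.4 334.6]
```

Emit:
carry_out --fingers -1 --pt "-0.11 0.23 0 0.9" --pt "0 0 0 0" --pt "0 0 0 0" --pt "0 0 -0.1 0" --pt "0 0 -0.3 0"

```text
t: 18.7
eef_pos: [583.1, 408.0, 76.0]
tcp_rot: [3.14, -0.001, 1.453]
ft_force: [0.4, 0.2, 0.0]
opening: 0.961
grip_force: 0.0
```

Emit:
carry_out --pt "0 0 -0.5 0" --pt "0 0 -0.4 0" --pt "0 0 -0.3 0" --pt "0 0 -0.1 0" --pt "0 0 0 0"

```text
t: 19.2
eef_pos: [582.1, 407.7, 9.7]
tcp_rot: [-3.141, 0.001, 1.454]
ft_force: [-0.2, 0.5, 0.2]
opening: 0.998
grip_force: 0.0
```

Emit:
carry_out --fingers 1 --pt "0 0 0 0" --pt "0 0 0 0" --pt "0 0 0 0" --pt "0 0 0 0" --pt "0 0 0 0"

```text
t: 19.7
eef_pos: [582.6, 408.1, 11.1]
tcp_rot: [3.141, -0.001, 1.455]
ft_force: [2.2, 1.1, -0.1]
opening: 0.64
grip_force: 0.6
```

Emit:
carry_out --pt "0 0 0 0" --pt "0 0 0 0" --pt "0 0 0 0" --pt "0 0 0.1 0" --pt "0 0 0.1 0"

```text
t: 20.2
eef_pos: [581.7, 407.7, 20.3]
tcp_rot: [-3.14, 0.001, 1.455]
ft_force: [0.3, 1.3, -3.9]
opening: 0.6
grip_force: 29.9
```

Emit:
carry_out --fingers -0.207 --pt "0 0 0 0" --pt "0 0 0 0" --pt "0 0 0 0" --pt "0 0 0 0" --pt "0 0 0 0"

```text
t: 20.7
eef_pos: [582.3, 407.9, 20.5]
tcp_rot: [-3.141, 0.0, 1.455]
ft_force: [1.1, 0.0, -3.7]
opening: 0.599
grip_force: 29.9
```

Emit:
carry_out --fingers -0.211 --pt "0 0 0 0" --pt "0 0 0 0" --pt "0 0 0 0" --pt "0 0 0 0" --pt "0 0 0 0"

```text
t: 21.2
eef_pos: [582.4, 408.1, 20.9]
tcp_rot: [3.141, -0.0, 1.455]
ft_force: [0.1, -0.7, 0.5]
opening: 0.605
grip_force: 0.1
```

Emit:
carry_out --fingers -0.2 --pt "0 0 -0.18 0" --pt "0 0 0 0" --pt "0 0 0 0" --pt "0 0 0 0" --pt "0 0 0 0"

```text
t: 21.7
eef_pos: [582.6, 408.3, 11.8]
tcp_rot: [3.141, -0.001, 1.455]
ft_force: [0.7, 2.6, 2.9]
opening: 0.602
grip_force: 16.5
```

Emit:
carry_out --fingers -0.207 --pt "0 0 0 0" --pt "0 0 0 0" --pt "0 0 0 0" --pt "0 0 0 0" --pt "0 0 0 0"

```text
t: 22.2
eef_pos: [582.3, 407.7, 11.4]
tcp_rot: [-3.141, 0.001, 1.455]
ft_force: [0.5, -1.1, 0.7]
opening: 0.604
grip_force: 0.8
```

```bash
python3 -c "
from h import *
s=env.state();print(s['grip_force'],s['opening'],s['ft_force'])
fitflat((440,190,580,290),[585,430,-1.7])"
```

```text
0.8295803953296854 0.603552434344158 [ 0.52966317 -1.08230241  0.69232756]
{'red': array([209. , 497.5, 225.4, 492. , 503. , 216. , 235. ]), 'amb': array([221. , 508.2, 227.2, 500. , 514. , 217. , 237. ])}
yaw -17.81513287367854 res [ 1.   4.  -4.1  1.5  1.4 -7.3]
0 [501.7 377.9]
20 [520.8 371.7]
46 [545.5 363.8]
95 [592.2 348.8]
```

Emit:
carry_out --fingers -0.201 --pt "0 0 0 0" --pt "0 0 0 0" --pt "0 0 0 0" --pt "0 0 0 0" --pt "0 0 0 0"

```text
t: 22.75
eef_pos: [582.1, 407.9, 11.5]
tcp_rot: [-3.141, 0.0, 1.455]
ft_force: [-0.0, -0.5, -0.7]
opening: 0.599
grip_force: 14.1
```

Emit:
carry_out --pt "0 0 0.05 0" --pt "0 0 0.05 0" --pt "0 0 0.05 0" --pt "0 0 0.05 0" --pt "0 0 0 0"

```text
t: 23.25
eef_pos: [582.5, 408.1, 22.2]
tcp_rot: [3.141, -0.0, 1.455]
ft_force: [-0.1, -0.2, -3.2]
opening: 0.604
grip_force: 14.1
```

Emit:
carry_out --fingers -0.203 --pt "0 0 0 0" --pt "0 0 0 0" --pt "0 0 0.05 0" --pt "0 0 0.1 0" --pt "0 0 0.1 0"

```text
t: 23.75
eef_pos: [582.4, 408.0, 34.6]
tcp_rot: [3.141, -0.0, 1.455]
ft_force: [-0.4, 0.3, -3.5]
opening: 0.607
grip_force: 9.4
```

```bash
python3 -c "
from h import *
tilt(u=-1,s0=24)"
```

```text
t 23.75 [582.36845065 408.00812027  53.60249303] force 9.361875085158431 fz -3.5353522526651906 {'red': array([218. , 498.3, 223.2, 493. , 504. , 214. , 233. ]), 'amb': array([215. , 509.3, 223.7, 504. , 515. , 214. , 234. ])}
-20 [525.9 238.5 514.  226.9 538.  250.1]
-10 [521.2 238.4 508.7 226.8 533.8 249.9]
0 [516.6 237.9 503.8 226.3 529.4 249.4]
10 [512.2 237.  499.6 225.3 524.9 248.6]
20 [508.3 235.7 496.1 224.  520.6 247.4]
30 [504.9 234.1 493.5 222.3 516.3 245.8]
40 [502.1 232.2 491.7 220.4 512.4 243.8]
50 [500.  230.  491.  218.4 508.9 241.6]
60 [498.6 227.7 491.3 216.2 505.9 239. ]
70 [498.1 225.2 492.5 214.  503.8 236.3]
80 [498.6 222.7 491.7 211.3 505.4 234.1]
90 [499.7 220.2 491.  208.4 508.5 232. ]
100 [501.7 217.8 491.3 205.6 512.1 229.9]
```

Emit:
carry_out --pt "0 0 0.6 0" --pt "0 0 0.4 0" --pt "0 0 0.2 0" --pt "0 0 0.1 0" --pt "0 0 0 0"

```text
t: 24.3
eef_pos: [582.3, 408.0, 99.3]
tcp_rot: [3.141, -0.0, 1.455]
ft_force: [1.1, 0.6, -3.8]
opening: 0.602
grip_force: 9.7
```

```bash
python3 -c "
from h import *
tilt(u=-1,s0=24)"
```

```text
t 24.3 [582.30296833 407.98128589 118.30866374] force 9.70011824509129 fz -3.820852480365602 {'red': array([183. , 506.7, 213.2, 501. , 512. , 204. , 223. ]), 'amb': array([220. , 517. , 211.8, 511. , 524. , 201. , 222. ])}
-20 [537.  223.9 524.2 211.8 549.9 236. ]
-10 [531.9 223.8 518.6 211.8 545.4 235.9]
0 [527.1 223.3 513.5 211.2 540.7 235.4]
10 [522.5 222.4 509.1 210.2 536.  234.5]
20 [518.4 221.  505.5 208.7 531.3 233.2]
30 [514.8 219.3 502.8 206.9 526.9 231.5]
40 [511.9 217.2 501.1 204.8 522.8 229.5]
50 [509.7 214.9 500.3 202.6 519.1 227.1]
60 [508.3 212.3 500.7 200.2 516.  224.3]
70 [508.  209.6 501.9 197.8 514.  221.3]
80 [508.5 206.8 501.  194.9 515.9 218.8]
90 [509.8 204.1 500.3 191.6 519.2 216.4]
100 [511.9 201.4 500.7 188.6 523.2 214.1]
```

Emit:
carry_out --pt "0 -0.6 0.5 0" --pt "0 -0.4 0.3 0" --pt "0 -0.2 0.2 0" --pt "0 -0.1 0.1 0" --pt "0 0 0 0"

```text
t: 24.85
eef_pos: [582.5, 342.9, 154.2]
tcp_rot: [3.141, -0.0, 1.454]
ft_force: [0.8, -0.3, -2.9]
opening: 0.607
grip_force: 9.9
```

```bash
python3 -c "
from h import *
tilt(u=-1,s0=24)"
```

```text
t 24.85 [582.47426408 342.88654222 173.17720668] force 9.936308165674177 fz -2.9404290401530884 {'red': array([154. , 485.7, 201.1, 481. , 492. , 191. , 211. ]), 'amb': array([225. , 495.9, 198.3, 488. , 517. , 187. , 209. ])}
-20 [517.1 208.4 504.  196.  530.2 221. ]
-10 [511.9 208.4 498.4 196.  525.6 220.9]
0 [506.9 207.9 493.1 195.4 520.8 220.4]
10 [502.1 206.9 488.4 194.3 516.  219.5]
20 [497.8 205.5 484.5 192.8 511.2 218.2]
30 [494.1 203.7 481.6 190.8 506.6 216.4]
40 [490.9 201.5 479.6 188.5 502.3 214.2]
50 [488.5 198.9 478.7 186.  498.4 211.6]
60 [487.  196.1 478.8 183.4 495.1 208.7]
70 [486.3 193.2 480.2 180.8 492.5 205.5]
80 [486.8 190.1 479.6 177.8 494.  202.6]
90 [487.9 187.1 478.6 174.2 497.2 200. ]
100 [490.  184.1 478.8 170.8 501.2 197.4]
```

Emit:
carry_out --pt "0 -0.8 0.2 0" --pt "0 -0.5 0.1 0" --pt "0 -0.3 0.1 0" --pt "0 -0.2 0 0" --pt "0 -0.1 0 0"

```text
t: 25.4
eef_pos: [582.3, 247.9, 173.7]
tcp_rot: [-3.141, 0.0, 1.455]
ft_force: [0.4, 0.3, -3.3]
opening: 0.601
grip_force: 10.0
```

```bash
python3 -c "
from h import *
tilt(u=-1,s0=24)
for k,v in blobs('top',(150,150,260,250)).items():print('top',k,np.round(v))
pair('lift6')"
```

```text
t 25.4 [582.30982262 247.86845394 192.73817034] force 9.964227369928267 fz -3.305194411606467 {'red': array([165. , 444.7, 194.9, 439. , 452. , 185. , 204. ]), 'amb': array([178. , 453.8, 191.6, 448. , 462. , 180. , 202. ])}
-20 [476.  200.4 462.9 187.8 488.9 213. ]
-10 [470.9 200.4 457.9 187.9 484.1 213. ]
0 [465.9 199.9 452.4 187.3 479.5 212.5]
10 [461.1 198.9 447.6 186.2 474.8 211.6]
20 [456.7 197.5 443.5 184.6 470.  210.3]
30 [452.8 195.6 440.2 182.6 465.5 208.5]
40 [449.5 193.3 437.8 180.2 461.1 206.3]
50 [446.8 190.7 436.5 177.6 457.2 203.6]
60 [445.  187.8 436.2 174.9 453.7 200.6]
70 [443.9 184.8 437.1 172.2 450.8 197.3]
80 [444.1 181.6 437.8 169.1 450.3 194.2]
90 [444.9 178.5 436.5 165.4 453.2 191.6]
100 [446.6 175.4 436.2 161.9 456.9 188.9]
top red [126. 212. 189. 205. 216. 180. 198.]
top amb [138. 204. 188. 191. 209. 177. 198.]
[582.2534885  248.12697035 173.70627989] [-0.0911486  -0.79059651 -2.58386779] [-0.02341148  0.08642503 -0.05319651] 0.6025267158948001 25.5
scene crop origin 421 138 scale 4
top crop origin 139 135 scale 4
```

View pics/lift6.png

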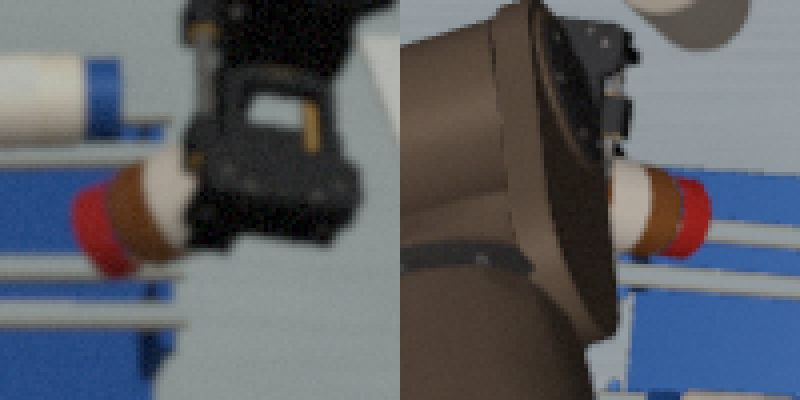

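Emit:
carry_out --fingers 1 --pt "-0.1 0.3 0 0" --pt "-0.1 0.6 0 0" --pt "0 0.6 0 0" --pt "0 0.5 -0.2 0" --pt "0 0.3 -0.4 0"

```text
t: 26.1
eef_pos: [572.0, 366.7, 145.0]
tcp_rot: [3.139, -0.002, 1.457]
ft_force: [-0.3, 0.8, -2.6]
opening: 0.603
grip_force: 30.0
```

Emit:
carry_out --pt "0 0 -0.6 0" --pt "0 0 -0.5 0" --pt "0 0 -0.3 0" --pt "0 0 -0.1 0" --pt "0 0 0 0"

```text
t: 26.6
eef_pos: [572.2, 363.5, 69.0]
tcp_rot: [-3.141, 0.0, 1.455]
ft_force: [0.2, -0.1, -3.2]
opening: 0.602
grip_force: 30.0
```

```bash
cat >> h.py <<'E'
def lidbox(cam,c,w=45):
    im=env.read_camera(cam).astype(int);R,G,B=im[...,0],im[...,1],im[...,2]
    m=(R>1.8*G)&(R>1.8*B)&(G<1.35*B)&(R>50)
    q=np.zeros(m.shape,'uint8');x,y=int(c[0]),int(c[1]);sl=np.s_[max(y-w,0):y+w,max(x-w,0):x+w];q[sl]=m[sl]
    n,l,st,ce=cv2.connectedComponentsWithStats(q);i=1+np.argmax(st[1:,4]);x,y,a,b,A=st[i]
    return np.array([*ce[i],x-.5,y-.5,x+a-.5,y+b-.5]),A
def fit(u=1,s0=20):
    s=env.state();g=np.array(s["eef_pos"],float)+[0,0,19];yaw=s["tcp_rot"][2];h=u*np.array([np.cos(yaw),np.sin(yaw),0])
    o1,A=lidbox("scene",proj("scene",[g])[0]);
    try:o2,A2=lidbox("top",proj("top",[g])[0])
    except Exception:o2,A2=o1,0
    print("t",s["t"],g,s["grip_force"],s["ft_force"],"\n",o1,A,"\n",o2,A2)
    best=[]
    for t in range(-40,101,5):
        a=np.radians(t);d=np.sin(a)*h-np.cos(a)*np.array([0,0,1])
        for ss in range(8,45,4):
            for dz in(-6,-3,0):
                f=feat("scene",g+[0,0,dz]-ss*d,d)[:6]-o1
                best.append((np.sum(np.array([f[0]*1.5,f[1]*1.5,f[2],f[3],f[4],f[5]])**2),t,ss,dz,np.round(feat("top",g+[0,0,dz]-ss*d,d)[:6])))
    for b in sorted(best,key=lambda b:b[0])[:6]:print(*b)
E
python3 -c "
from h import *
np.set_printoptions(precision=1,suppress=True)
fit(-1)"
```

```text
t 26.6 [572.2 363.5  88. ] 29.999418503647917 [ 0.2 -0.1 -3.2] 
 [483.6 221.1 477.5 211.5 490.5 230.5] 138 
 [177.6 197.8 171.5 188.5 182.5 206.5] 113Traceback (most recent call last):
  File "<string>", line 4, in <module>
    fit(-1)
    ~~~^^^^
  File "h.py", line 77, in fit
    f=feat("scene",g+[0,0,dz]-ss*d,d)[:6]-o1
      ~~~~^^^^^^^^^^^^^^^^^^^^^^^^^^^
  File "h.py", line 41, in feat
    L=h([(73,26),(95,26)]);W=h([(1,28),(3,29),(67,29)])
  File "h.py", line 40, in <lambda>
    h=lambda l:cv2.convexHull(np.vstack([proj(cam,circ(o,d,s,r)) for s,r in l]).astype(np.float32))
                                         ~~~~^^^^^^^^^^^^^^^^^^^
  File "h.py", line 16, in proj
    c=env.calibration(cam);P=np.linalg.inv(np.array(c["pose"],float))
ValueError: time passes only in moves, steps and waits
```

```bash
sed -i 's/env\.calibration(cam)/CAL[cam]/g; s/^T=\[/CAL={k:env.calibration(k) for k in("scene","top")}\nT=[/' h.py; python3 -c "
from h import *
np.set_printoptions(precision=1,suppress=True)
fit(-1)"
```

```text
t 26.7 [572.8 363.4  89.3] 29.999517599136425 [ 0.   0.  -2.6] 
 [484.  221.3 478.5 211.5 491.5 230.5] 146 
 [177.5 197.7 171.5 187.5 181.5 206.5] 111
40.20532848835481 45 20 -6 [177. 197. 169. 187. 186. 207.]
45.62708048962212 40 16 -3 [177. 197. 168. 187. 186. 207.]
46.97089307554215 45 20 -3 [177. 197. 168. 187. 185. 207.]
47.04163124759947 40 16 0 [177. 197. 168. 187. 186. 207.]
47.11159931289107 40 20 -6 [176. 197. 167. 187. 185. 207.]
47.99716802055185 45 24 -6 [176. 197. 167. 187. 184. 207.]
```

Emit:
carry_out --pt "0 -0.2 0 0" --pt "0 -0.2 0 0" --pt "0 -0.2 0 0" --pt "0 -0.2 0 0" --pt "0 -0.1 0 0"

```text
t: 27.3
eef_pos: [573.5, 319.2, 70.9]
tcp_rot: [3.138, -0.005, 1.453]
ft_force: [-0.5, 14.0, 3.2]
opening: 0.601
grip_force: 30.0
```

Emit:
carry_out --pt "0 -0.1 0 0" --pt "0 -0.1 0 0" --pt "0 -0.1 0 0" --pt "0 -0.1 0 0" --pt "0 0 0 0"

```text
t: 27.8
eef_pos: [573.0, 297.7, 70.0]
tcp_rot: [3.14, -0.002, 1.454]
ft_force: [0.8, 4.5, -1.5]
opening: 0.597
grip_force: 29.9
```

```bash
python3 -c "
from h import *
np.set_printoptions(precision=1,suppress=True)
fit(-1)"
```

```text
t 27.8 [573.  297.7  89. ] 29.949631243944168 [ 0.8  4.5 -1.5] 
 [469.3 229.4 463.5 223.5 477.5 233.5] 55 
 [188.2 203.8 186.5 202.5 189.5 204.5] 4
153.216190449936 5 8 -6 [190. 197. 180. 187. 200. 206.]
156.4105792721732 0 8 -6 [188. 197. 177. 187. 198. 206.]
158.63321256477997 5 8 -3 [190. 197. 179. 187. 200. 206.]
160.54862913724833 5 12 -6 [189. 197. 179. 187. 200. 206.]
167.48744651944548 0 8 -3 [187. 196. 177. 187. 198. 206.]
168.9640889850658 5 8 0 [189. 197. 179. 187. 200. 206.]
```

Emit:
carry_out --pt "0 0.1 0.1 0" --pt "0 0.1 0.4 0" --pt "0 0 0.6 0" --pt "0 0 0.5 0" --pt "0 0 0.2 0"

```text
t: 28.4
eef_pos: [572.8, 308.1, 161.7]
tcp_rot: [3.139, -0.001, 1.455]
ft_force: [-0.5, 0.7, -2.3]
opening: 0.6
grip_force: 30.0
```

```bash
python3 -c "
from h import *
np.set_printoptions(precision=1,suppress=True)
fit(-1)
s=env.state();g=np.array(s['eef_pos'])+[0,0,19];h=-np.array([np.cos(s['tcp_rot'][2]),np.sin(s['tcp_rot'][2]),0])
im=env.read_camera('scene').astype(int);R,G,B=im[...,0],im[...,1],im[...,2]
c=proj('scene',[g])[0].astype(int);m=((R>1.8*G)&(R>50)|(R>1.45*G)&(G>1.2*B)&(R>60))
ys,xs=np.nonzero(m[c[1]-40:c[1]+50,c[0]-50:c[0]+50]);ys+=c[1]-40;xs+=c[0]-50
print('coloured rows: xmin,xmax');[print(y,xs[ys==y].min(),xs[ys==y].max(),(ys==y).sum()) for y in range(ys.min(),ys.max()+1,3) if (ys==y).any()]
for t in(-10,0,10,20,30):
    a=np.radians(t);d=np.sin(a)*h-np.cos(a)*np.array([0,0,1]);f=feat('scene',g-18*d,d);print(t,'lid',f[:6],'wall',f[6:])
"
```

```text
t 28.4 [572.8 308.1 180.7] 29.982750825583935 [-0.5  0.7 -2.3] 
 [484.  204.9 477.5 195.5 494.5 212.5] 102 
 [179.8 194.  173.5 184.5 183.5 201.5] 61
89.39861598798937 10 16 -6 [178. 193. 166. 183. 189. 204.]
90.60510950481167 5 8 0 [176. 193. 165. 183. 187. 203.]
92.2041954044842 5 8 -3 [176. 193. 165. 183. 187. 203.]
92.42172386139868 5 12 -6 [176. 193. 165. 183. 187. 203.]
92.53129091617899 10 12 -3 [178. 193. 167. 183. 189. 204.]
93.41045790041102 5 12 -3 [176. 193. 164. 182. 187. 203.]
coloured rows: xmin,xmax
190 486 486 1
193 484 486 3
196 479 488 7
199 478 490 11
202 478 491 12
205 479 494 11
208 482 496 10
211 486 493 8
-10 lid [495.6 203.8 482.5 191.5 509.  216.1] wall [482.7 169.6 516.5 209.8]
0 lid [490.2 203.2 476.7 190.9 503.8 215.6] wall [479.2 169.5 517.2 209.5]
10 lid [485.  202.2 471.5 189.7 498.6 214.6] wall [476.2 169.5 517.4 209. ]
20 lid [480.3 200.6 467.2 188.  493.5 213.2] wall [473.9 169.4 517.2 208.3]
30 lid [476.1 198.6 463.8 185.8 488.6 211.2] wall [472.4 169.4 516.5 207.2]
```

Emit:
carry_out --pt "0 0 0 0" --pt "0 0 0 0" --pt "0 0 0 0" --pt "0 0 0 0" --pt "0 0 0 0"

```text
t: 29.05
eef_pos: [572.3, 308.0, 158.8]
tcp_rot: [-3.141, 0.0, 1.455]
ft_force: [-0.2, -0.4, -1.8]
opening: 0.597
grip_force: 30.0
```

Emit:
carry_out --pt "0 0 0 0" --pt "0 0 0 0" --pt "0 0 0 0" --pt "0 0 0 0" --pt "0 0 0 0"

```text
t: 29.55
eef_pos: [572.3, 308.0, 159.2]
tcp_rot: [3.141, -0.0, 1.455]
ft_force: [-0.1, 0.7, -3.2]
opening: 0.597
grip_force: 30.0
```

Emit:
carry_out --pt "0 0 0 0" --pt "0 0 0 0" --pt "-0.2 0 0 0" --pt "0 0 -0.2 0.5" --pt "0 0 -0.2 0"

```text
t: 30.05
eef_pos: [561.7, 308.1, 139.1]
tcp_rot: [3.141, -0.0, 1.508]
ft_force: [-0.2, -1.0, -3.1]
opening: 0.598
grip_force: 30.0
```

Emit:
carry_out --pt "0 -0.1 -0.2 0" --pt "0 -0.3 -0.05 0" --pt "0 -0.3 0 0" --pt "0 -0.3 0 0" --pt "0 -0.3 0 0"

```text
t: 30.55
eef_pos: [562.3, 242.0, 127.5]
tcp_rot: [3.141, -0.001, 1.506]
ft_force: [-0.4, 1.5, -0.5]
opening: 0.525
grip_force: 27.4
```

Emit:
carry_out --pt "0 -0.3 0 0" --pt "0 -0.3 -0.1 0" --pt "0 -0.2 -0.2 0" --pt "0 -0.1 -0.2 0" --pt "0 0 0 0"

```text
t: 31.05
eef_pos: [561.8, 196.3, 100.4]
tcp_rot: [-3.14, 0.001, 1.506]
ft_force: [-1.0, -1.6, 0.5]
opening: 0.263
grip_force: 1.3
```

```bash
python3 -c "
from h import *
np.set_printoptions(precision=1,suppress=True)
fit(1)"
```

```text
t 31.05 [561.8 196.3 119.4] 1.2719199678394943 [-1.  -1.6  0.5] 
 [457.1 213.3 447.5 209.5 466.5 216.5] 59 
 [457.1 213.3 447.5 209.5 466.5 216.5] 0
166.29173436714194 45 8 -6 [200. 197. 189. 188. 211. 207.]
175.03356406370028 45 8 -3 [200. 197. 189. 187. 210. 207.]
178.4930125890143 45 12 -6 [201. 197. 190. 187. 211. 207.]
185.3412657095808 40 8 -3 [202. 198. 191. 188. 213. 207.]
186.74217116026352 40 8 0 [202. 197. 191. 188. 212. 207.]
189.33599719415665 40 8 -6 [202. 198. 191. 188. 213. 207.]
```

Emit:
carry_out --fingers -1 --pt "0 0 0.6 0" --pt "0 0 0.8 0" --pt "0 0 0.8 0" --pt "0 0 0 0" --pt "0 0 0 0"

```text
t: 31.65
eef_pos: [562.5, 198.4, 212.3]
tcp_rot: [3.14, -0.001, 1.508]
ft_force: [0.7, -0.3, -0.6]
opening: 0.531
grip_force: 0.0
```

```bash
cat >> h.py <<'E'
def ascii(cam,x0,y0,x1,y1,st=2):
    im=env.read_camera(cam).astype(int);R,G,B=im[...,0],im[...,1],im[...,2]
    k=np.full(R.shape,'.');
    k[(B>1.6*R)&(B>60)]='b';k[(R+G+B)<110]='#'
    k[(R>150)&(G>135)&(abs(R-B)<70)&(R>B+8)]='w';k[(R>1.45*G)&(G>1.2*B)&(R>55)]='a';k[(R>1.8*G)&(G<1.35*B)&(R>50)]='R'
    for y in range(y0,y1,st):print(y,''.join(k[y,x0:x1:st]))
E
python3 -c "
from h import *
np.set_printoptions(precision=1,suppress=True)
for c in('scene','top'):print(c,[(np.array(d['position'])*[400,640],d['conf']) for d in env.look_for(c,'jar')])
print(env.state()['eef_pos'])
ascii('scene',390,150,530,260)
ascii('top',160,160,260,250)
"
```

```text
scene [(array([210.5, 462.9]), 0.67)]
top []
[561.9 198.1 210.5]
150 .......................................#.....#........................
152 ............wwww.wwwwwwwww..#####.....................................
154 ...........wwwww....wwwwww.b###..#..#..#...#..........................
156 ...........wwww.....wwwwww.b..#........#..#..#..#.....................
158 ...........wwww.....wwwwww.b..##........#...##........................
160 ...........wwwww..w.wwwwww.bbb##......................................
162 ..bbbbbb.b.wwwwwwwwwwwwwww.bbb#####...##..............................
164 .bbbbbb..b.wwwwwwwwwwwwwww.bb###############..#.......................
166 .bbbbb......wwwwwwwwwwwwww.bb####################.....................
168 .bbbbbb..b.................b#####################.....................
170 .bbbbbb..b.................b####################......................
172 .bbbbbbbbbb..................##################.......................
174 .bbbbbb..b....................#####.....#######.......................
176 .bbbbb........................#####.....................
[... 4864 characters left out ...]
.............####bbbbbbbbbbbbbbbbbbbbbb.
226 ..................#....####bbbbbbbbbbbbbbbbbbbbbb.
228 ..................##....###bbbbbbbbbbbbbbbbbbbbbb.
230 ...................##...###bbbbbbbbbbbbbbbbbbbbbb.
232 ...................###...##.bbbbbbbbbbbbbbbbbbbbb.
234 ...................###...#.wwwww.......bbbbbbbbb..
236 ....................###bbwwwwwwwwwwwww.b...bbbbb..
238 ....................##bb.wwwwwwwwwwwwwwb...bbbbb..
240 ....................###b.wwwww.....wwwwb...bbbbb..
242 ....................###b.ww.ww.....wwwwbbbbbbbbb..
244 .....................##b.............wwbbbbbbbbb..
246 .....................##..wwww.........wbbbbbbbbb..
248 .....................###.wwwww.....www.b.bbbbbbb..
```

```bash
cat > f.py <<'E'
from h import *
np.set_printoptions(precision=1,suppress=True)
def masks(cam,box):
    im=env.read_camera(cam).astype(int);R,G,B=im[...,0],im[...,1],im[...,2]
    x0,y0,x1,y1=box;z=np.zeros(R.shape,bool);z[y0:y1,x0:x1]=1
    return z&(R>1.8*G)&(G<1.35*B)&(R>50), z&(R>1.45*G)&(G>1.2*B)&(R>55)
def bb(m):
    ys,xs=np.nonzero(m);return np.array([xs.min()-.5,ys.min()-.5,xs.max()+.5,ys.max()+.5])
def bbs(m):
    n,l,st,_=cv2.connectedComponentsWithStats(m.astype('uint8'));k=np.zeros(m.shape,bool)
    for i in range(1,n):
        if st[i,4]>12:k|=l==i
    return bb(k)
sb=(400,178,470,218);tb=(205,184,250,216)
r,a=masks("scene",sb);S=np.r_[bbs(r),bbs(a)];_,a2=masks("top",tb);W=bbs(a2)
ys,xs=np.nonzero(r);rc=np.array([xs.mean(),ys.mean()])
print(S,W,rc)
def f(p):
    d=np.array([np.cos(p[4])*np.cos(p[3]),np.cos(p[4])*np.sin(p[3]),np.sin(p[4])]);o=p[:3]*100-46*d
    v=feat("scene",o,d);w=feat("top",o,d)
    return np.r_[v[:2]-rc,(v[2:6]-S[:4])*.7,v[6]-S[4],v[7]-S[5],v[9]-S[7],w[7:10]-W[1:]]
q=least_squares(f,[5.6,1.83,.85,1.5,.2],diff_step=3e-3);p=q.x
print("mid",p[:3]*100,"yaw",np.degrees(p[3]),"pitch",np.degrees(p[4]),"res",q.fun)
d=np.array([np.cos(p[4])*np.cos(p[3]),np.cos(p[4])*np.sin(p[3]),np.sin(p[4])])
for s in(0,57,84,95):print(s,p[:3]*100+(s-46)*d)
E
python3 f.py
```

```text
[437.5 191.5 452.5 213.5 407.5 182.5 443.5 210.5] [211.5 188.5 241.5 212.5] [445.1 202.2]
mid [554.  179.6  91.9] yaw 84.0083797361879 pitch -3.449287559137014 res [ 0.9 -0.8  0.1 -1.4  1.2 -0.  -0.6  0.1  2.   0.1  1.5  0.4]
0 [549.2 134.   94.7]
57 [555.1 190.5  91.3]
84 [557.9 217.4  89.7]
95 [559.1 228.3  89. ]
```

Emit:
carry_out --pt "-0.08 0.36 -0.3 -0.4" --pt "0 0 -0.6 0" --pt "0 0 -0.8 0" --pt "0 0 -0.7 0" --pt "0 0 -0.38 0"

```text
t: 32.45
eef_pos: [557.0, 215.7, 69.4]
tcp_rot: [-3.138, 0.001, 1.465]
ft_force: [0.3, -0.4, -0.0]
opening: 0.998
grip_force: 0.0
```

Emit:
carry_out --fingers 1 --pt "0 0 0 0" --pt "0 0 0 0" --pt "0 0 0 0" --pt "0 0 0 0" --pt "0 0 0 0"

```text
t: 32.95
eef_pos: [558.7, 216.1, 73.6]
tcp_rot: [3.14, -0.001, 1.465]
ft_force: [0.2, -0.1, -0.5]
opening: 0.638
grip_force: 0.0
```

Emit:
carry_out --pt "0 0 0 0" --pt "0 0 0 0" --pt "0 0 0 0" --pt "0 0 0 0" --pt "0 0 0 0"

```text
t: 33.45
eef_pos: [559.6, 216.1, 73.9]
tcp_rot: [3.138, -0.001, 1.465]
ft_force: [3.2, -1.3, 5.6]
opening: 0.545
grip_force: 29.9
```

Emit:
carry_out --fingers -0.08 --pt "0 0 0 0" --pt "0 0 0 0" --pt "0 0 0 0" --pt "0 0 0 0" --pt "0 0 0 0"

```text
t: 33.95
eef_pos: [559.6, 216.1, 73.8]
tcp_rot: [3.138, -0.001, 1.465]
ft_force: [3.1, -1.2, 6.3]
opening: 0.545
grip_force: 25.9
```

Emit:
carry_out --fingers -0.088 --pt "0 0 0 0" --pt "0 0 0 0" --pt "0 0 0 0" --pt "0 0 0 0" --pt "0 0 0 0"

```text
t: 34.45
eef_pos: [559.6, 216.1, 73.9]
tcp_rot: [3.138, -0.001, 1.465]
ft_force: [4.1, -0.7, 5.8]
opening: 0.545
grip_force: 11.9
```

Emit:
carry_out --fingers -0.086 --pt "0 0 0 0" --pt "0 0 0 0" --pt "0 0 0.1 0" --pt "0 0 0.1 0" --pt "0 0 0.1 0"

```text
t: 34.95
eef_pos: [557.9, 215.9, 87.9]
tcp_rot: [-3.141, 0.0, 1.465]
ft_force: [0.4, -0.4, -2.5]
opening: 0.547
grip_force: 10.2
```

Emit:
carry_out --pt "0 0 0.1 0" --pt "0 0 0.2 0" --pt "0 0 0.2 0" --pt "0 0 0.2 0" --pt "0 0 0.2 0"

```text
t: 35.45
eef_pos: [558.3, 216.0, 133.7]
tcp_rot: [3.141, -0.0, 1.465]
ft_force: [-0.8, 0.2, -2.4]
opening: 0.542
grip_force: 9.3
```

```bash
cat > g.py <<'E'
from h import *
# base-down tilt: base toward -u; image rows/columns of amber+red vs prediction
np.set_printoptions(precision=1,suppress=True)
def go(sg=83,u=-1):
    s=env.state();g=np.array(s["eef_pos"])+[0,0,19];h=u*np.array([np.cos(s["tcp_rot"][2]),np.sin(s["tcp_rot"][2]),0])
    im=env.read_camera("scene").astype(int);R,G,B=im[...,0],im[...,1],im[...,2]
    c=proj("scene",[g])[0].astype(int);z=np.zeros(R.shape,'uint8');z[c[1]-45:c[1]+60,c[0]-55:c[0]+55]=1
    z&=(((R>1.45*G)&(G>1.2*B)&(R>55)))
    n,l,st,ce=cv2.connectedComponentsWithStats(z)
    print("t",s["t"],g,s["grip_force"],s["ft_force"],"c",c)
    for i in range(1,n):
        if st[i,4]>10:print("amb",st[i][:2],st[i][:2]+st[i][2:4],st[i,4],ce[i])
    for t in range(-20,91,10):
        a=np.radians(t);e=np.sin(a)*h-np.cos(a)*np.array([0,0,1]);d=-e;f=feat("scene",g+sg*e,d);print(t,"wall",f[6:],"top",feat("top",g+sg*e,d)[6:])
import sys
go()
if len(sys.argv)>1:
    s=env.state();c=proj("scene",[np.array(s["eef_pos"])])[0].astype(int);ascii("scene",c[0]-50,c[1]-20,c[0]+50,c[1]+50)
E
python3 g.py a
```

```text
t 35.45 [558.3 216.  152.7] 9.295707162041253 [-0.8  0.2 -2.4] c [452 184]
amb [429 180] [446 204] 234 [436.7 192.8]
amb [416 195] [426 211] 49 [419.3 203.2]
-20 wall [439.5 179.1 469.2 216.8] top [189.5 185.3 215.  209.1]
-10 wall [436.7 179.1 465.5 216.8] top [192.8 185.4 217.2 209.7]
0 wall [430.9 178.9 463.7 216.3] top [194.3 185.6 222.2 210.3]
10 wall [425.6 178.3 461.7 215.3] top [196.  185.7 226.8 210.8]
20 wall [421.  177.4 459.3 213.8] top [197.9 185.8 230.8 211.2]
30 wall [417.1 176.4 456.8 211.9] top [200.1 185.8 234.2 211.5]
40 wall [414.2 175.3 454.1 209.6] top [202.3 185.9 236.8 211.7]
50 wall [412.3 174.2 451.4 206.8] top [204.6 185.8 238.5 211.8]
60 wall [411.6 173.  448.8 203.6] top [206.7 185.8 239.2 211.8]
70 wall [412.1 172.  446.2 200.2] top [208.6 185.7 239.  211.7]
80 wall [413.2 170.3 445.5 197.6] top [209.1 185.5 238.5 211.5]
90 wall [412.  166.3 448.2 196.7] top [207.4 185.4 239.  211.1]
169 bb..b.................b...#.#.#...................
171 bbbbbb................##.##.......................
173 bbbbbb.................#..#.....#.................
175 b...
[... 1051 characters left out ...]
........................................
215 b.................................................
217 b.................................................
219 b.................................................
221 bbbbbbbbbbbbbbbbbbbbbbbbbbbbb.bb..................
223 bbbbbbbbbbbbbbbbbbbbbbbbbbbbb#bbb.................
225 bbbbbbbbbbbbbbbbbbbbbbbbbbbbb##b..................
227 bbbbbbbbbbbbbbbbbbbbbbbbbbbbb#b...................
229 bbbbbbbbbbbbbbbbbbbbbbbbbbbbbb....................
231 bbbbbbbbbbbbbbbbbbbbbbbbbbbbbb....................
233 bbbbbbbbbbbbbbbbbbbbbbbbbbbbbb....................
235 bbbbbbbbbbbbbbbbbbbbbbbbbbbbbb....................
237 bbbbbbbbbbbbbbbbbbbbbbbbbbbbbb....................
```

Emit:
carry_out --fingers 1 --pt "0 0 0.1 0" --pt "0 0 0.3 0" --pt "0 0.1 0.4 0" --pt "0 0.3 0.1 0" --pt "0.1 0.6 0 0"

```text
t: 36.05
eef_pos: [563.3, 266.0, 178.3]
tcp_rot: [3.141, -0.0, 1.463]
ft_force: [0.6, -0.2, -3.1]
opening: 0.544
grip_force: 30.0
```

Emit:
carry_out --pt "0.1 0.7 0 0" --pt "0.1 0.6 -0.1 0" --pt "0 0.3 -0.3 0" --pt "0 0.1 -0.6 0" --pt "0 0 -0.6 0"

```text
t: 36.55
eef_pos: [572.3, 352.0, 95.4]
tcp_rot: [-3.141, 0.0, 1.467]
ft_force: [0.1, -0.1, -3.7]
opening: 0.545
grip_force: 30.0
```

Emit:
carry_out --pt "0 0 -0.2 0.3" --pt "0 -0.1 -0.06 0" --pt "0 0 0 0" --pt "0 0 0 0" --pt "0 0 0 0"

```text
t: 37.05
eef_pos: [573.7, 346.1, 85.5]
tcp_rot: [3.14, -0.001, 1.496]
ft_force: [-0.1, -1.1, -3.2]
opening: 0.542
grip_force: 30.0
```

```bash
python3 g.py
```

```text
t 37.05 [573.7 346.1 104.5] 29.999383764562175 [-0.1 -1.1 -3.2] c [506 206]
amb [483 203] [501 226] 239 [490.7 214.8]
amb [469 216] [480 233] 46 [472.9 225.2]
-20 wall [492.5 200.7 520.4 237.1] top [147.3 182.  170.3 205.3]
-10 wall [487.4 200.8 518.8 237.1] top [148.6 182.2 174.4 205.7]
0 wall [481.8 200.6 516.8 236.7] top [150.2 182.3 179.1 206.2]
10 wall [476.8 200.1 514.6 235.8] top [152.  182.3 183.2 206.5]
20 wall [472.5 199.4 512.1 234.5] top [154.  182.4 186.9 206.7]
30 wall [469.1 198.6 509.5 232.9] top [156.2 182.4 189.8 206.8]
40 wall [466.7 197.6 506.8 230.8] top [158.4 182.4 191.9 206.9]
50 wall [465.5 196.6 504.1 228.3] top [160.6 182.3 193.  206.9]
60 wall [465.3 195.6 501.6 225.4] top [162.7 182.2 193.2 206.7]
70 wall [466.4 194.7 499.6 222.2] top [164.2 182.1 192.6 206.5]
80 wall [466.2 193.4 500.9 219.7] top [163.3 182.  192.6 206.2]
90 wall [465.3 189.7 503.5 218.9] top [161.3 181.8 193.2 205.8]
```

Emit:
carry_out --pt "-0.1 -0.2 0 0" --pt "0 -0.2 0 0" --pt "0 -0.2 0 0" --pt "0 -0.2 0 0" --pt "0 -0.1 0 0"

```text
t: 37.6
eef_pos: [568.5, 299.9, 85.0]
tcp_rot: [3.141, -0.0, 1.496]
ft_force: [0.3, 4.3, -1.5]
opening: 0.54
grip_force: 30.0
```

Emit:
carry_out --pt "0 -0.06 0 0" --pt "0 -0.02 0 0" --pt "0 0 0 0" --pt "0 0 0 0" --pt "0 0 0 0"

```text
t: 38.1
eef_pos: [568.4, 297.1, 84.5]
tcp_rot: [3.142, 0.0, 1.497]
ft_force: [0.6, 2.7, -3.2]
opening: 0.543
grip_force: 30.0
```

```bash
python3 g.py a
```

```text
t 38.1 [568.4 297.1 103.5] 29.999562038574368 [ 0.6  2.7 -3.2] c [483 203]
amb [468 205] [487 224] 130 [474.4 216. ]
-20 wall [470.4 197.8 498.5 234. ] top [165.1 184.  188.7 207.2]
-10 wall [466.3 197.9 496.1 234. ] top [167.1 184.2 192.  207.7]
0 wall [460.7 197.7 494.3 233.6] top [168.7 184.3 196.7 208.1]
10 wall [455.7 197.2 492.2 232.8] top [170.4 184.3 201.  208.4]
20 wall [451.3 196.5 489.8 231.5] top [172.4 184.4 204.7 208.6]
30 wall [447.8 195.6 487.2 229.8] top [174.5 184.4 207.8 208.7]
40 wall [445.2 194.6 484.6 227.7] top [176.7 184.4 210.  208.8]
50 wall [443.7 193.6 481.9 225.2] top [178.9 184.3 211.4 208.8]
60 wall [443.4 192.6 479.4 222.4] top [181.  184.2 211.8 208.7]
70 wall [444.3 191.7 477.1 219.2] top [182.8 184.1 211.3 208.5]
80 wall [444.7 190.5 477.7 216.5] top [182.4 184.  210.9 208.2]
90 wall [443.6 186.8 480.3 215.7] top [180.5 183.8 211.6 207.8]
188 bbbbbbbbbbbbb#b.............##..........#.........
190 bbbbbbbbbbbbb#..............##....................
192 bbbbbbbbbbbbbb...........#...#..........#.........
194 bbbbbbbbbbbbbb...........#..###..............
[... 1010 characters left out ...]
bbbbb...................................
234 bbbbbbbbbbbbbbb...................................
236 bbbbbbbbbbbbbbb...................................
238 bbbbbbbbbbbbbbb...................................
240 bbbbbbbbbbbbbbb...................................
242 bbbbbbbbbbbbbbb...................................
244 bbbbbbbbbbbbbbb......wwww.........................
246 ......bbbbbbbbb.....wwwwwww.......................
248 ...................wwwwwwww.......................
250 ...................wwwwwwwww......................
252 ....................wwwwwwww......................
254 ....................wwwwwwww......................
256 .....................wwwwww.......................
```

Emit:
carry_out --pt "0 0.1 0.2 0" --pt "0 0.1 0.5 0" --pt "0 0 0.8 0" --pt "0 0 0.8 0" --pt "0 0 0.3 0"

```text
t: 38.7
eef_pos: [569.0, 307.5, 219.4]
tcp_rot: [3.137, -0.002, 1.497]
ft_force: [0.1, 0.3, -2.5]
opening: 0.542
grip_force: 30.0
```

Emit:
carry_out --pt "0 -0.2 0 0" --pt "0 -0.4 0 0" --pt "-0.1 -0.6 0 0" --pt "-0.1 -0.7 0 0" --pt "-0.1 -0.7 0 0"

```text
t: 39.2
eef_pos: [551.9, 174.3, 212.8]
tcp_rot: [-3.138, 0.001, 1.497]
ft_force: [0.4, -0.1, -3.6]
opening: 0.541
grip_force: 30.0
```

Emit:
carry_out --pt "-0.1 -0.8 0 0" --pt "-0.1 -0.8 0 0" --pt "-0.1 -0.8 0 0" --pt "-0.1 -0.8 0 0" --pt "-0.1 -0.8 0 0"

```text
t: 39.7
eef_pos: [526.4, -25.6, 213.2]
tcp_rot: [-3.138, 0.0, 1.496]
ft_force: [0.4, 0.5, -2.7]
opening: 0.542
grip_force: 30.0
```

Emit:
carry_out --pt "-0.1 -0.7 0 0" --pt "0 -0.7 0 0" --pt "0 -0.6 0 0" --pt "0 -0.4 0 0" --pt "0 -0.2 0 0"

```text
t: 40.2
eef_pos: [521.7, -155.3, 213.2]
tcp_rot: [-3.139, -0.001, 1.494]
ft_force: [0.7, 0.2, -3.1]
opening: 0.538
grip_force: 30.0
```

```bash
python3 g.py a
```

```text
t 40.2 [ 521.7 -155.3  232.2] 29.99967249808833 [ 0.7  0.2 -3.1] c [283 136]
amb [273 144] [297 160] 158 [286.1 153.4]
-20 wall [273.4 132.2 308.8 171.9] top [331.2 196.1 363.6 221.3]
-10 wall [271.4 132.5 303.4 172.1] top [336.  196.3 365.5 221.8]
0 wall [269.8 132.3 297.6 171.9] top [341.3 196.4 367.  222.2]
10 wall [265.8 131.7 295.5 171. ] top [343.8 196.5 370.1 222.6]
20 wall [260.1 130.8 293.7 169.7] top [345.4 196.6 375.4 222.9]
30 wall [255.1 129.5 291.7 167.7] top [347.2 196.6 380.1 223.2]
40 wall [250.5 128.2 289.4 165.3] top [349.3 196.6 384.4 223.4]
50 wall [246.8 126.8 286.9 162.4] top [351.6 196.5 387.9 223.4]
60 wall [244.  125.4 284.5 158.9] top [353.9 196.5 390.5 223.5]
70 wall [242.3 124.2 282.  155. ] top [356.3 196.4 392.2 223.4]
80 wall [241.5 123.1 279.8 150.7] top [358.7 196.3 392.8 223.2]
90 wall [241.5 118.8 278.4 149.7] top [360.8 196.2 392.3 223. ]
123 .................#...#.##.#.......................
125 ..............#..#.#..........#...................
127 ..................#.#.....##..#...................
129 .................#..#......................
[... 1012 characters left out ...]
........................................
169 ..................................................
171 .........................aaa......................
173 ..................................................
175 ..................................................
177 ..................................................
179 ..................................................
181 ..................................................
183 ..................................................
185 ..................................................
187 ..................................................
189 ..................................................
191 ..................................................
```

Emit:
carry_out --pt "-0.04 -0.2 0 0" --pt "0 -0.25 -0.2 0" --pt "0 0 -0.5 0" --pt "0 0 -0.4 0" --pt "0 0 -0.1 0"

```text
t: 40.8
eef_pos: [520.3, -175.2, 152.2]
tcp_rot: [-3.138, -0.001, 1.497]
ft_force: [0.0, 0.1, -3.7]
opening: 0.545
grip_force: 30.0
```

Emit:
carry_out --pt "0 0 -0.06 0" --pt "0 0 -0.04 0" --pt "0 0 0 0" --pt "0 0 0 0" --pt "0 0 0 0"

```text
t: 41.3
eef_pos: [521.5, -175.5, 150.2]
tcp_rot: [3.141, 0.0, 1.497]
ft_force: [-0.4, 0.1, -3.0]
opening: 0.546
grip_force: 30.0
```

Emit:
carry_out --pt "-0.04 -0.14 0 0" --pt "0 0 -0.1 0" --pt "0 0 -0.1 0" --pt "0 0 0 0" --pt "0 0 0 0"

```text
t: 41.8
eef_pos: [519.4, -182.7, 139.8]
tcp_rot: [3.141, 0.0, 1.497]
ft_force: [-0.8, -1.6, 2.9]
opening: 0.543
grip_force: 30.0
```

Emit:
carry_out --pt "0 0 -0.04 0" --pt "0 0 -0.04 0" --pt "0 0 -0.02 0" --pt "0 0 0 0" --pt "0 0 0 0"

```text
t: 42.3
eef_pos: [519.6, -183.2, 136.5]
tcp_rot: [3.14, 0.002, 1.497]
ft_force: [-5.3, -3.5, 20.5]
opening: 0.542
grip_force: 30.0
```

Run:
```python
from h import *
np.set_printoptions(precision=1,suppress=True)
s=env.state();print(s["eef_pos"],s["ft_force"],s["grip_force"])
ascii("scene",240,140,330,215)
ascii("top",325,190,395,245)
d=np.array([0,0,1.]);o=np.array([*s["eef_pos"][:2],70])
print(feat("scene",o,d),feat("top",o,d),proj("scene",[o])[0],proj("scene",circ(np.array([519,-182,68.]),d,0,65)).min(0),proj("scene",circ(np.array([519,-182,68.]),d,0,65)).max(0))
```

```text
[ 519.6 -183.2  136.5] [-5.3 -3.5 20.5] 30.003929149825126
140 ........#.......#.#..........................
142 ........#.......##.#.........................
144 ........##......#.....wwwww..................
146 .......##.........##..........wwwwwww........
148 ..........#.......#########.........www......
150 ..................#..##############.ww.......
152 .................#...##############.ww.......
154 .............................######.ww.......
156 ........#............a.wwww........www.......
158 ....#.....#.........aR...wwwwwwwwwwwww.......
160 ...###########.#...RRRR...........www........
162 ...################RRRR......................
164 ....################RRR......................
166 ....################RaR......................
168 ..........##########RRa......................
170 ............########Raa......................
172 ............a######aaa.......................
174 .............#####aaaa.......................
176 .............aaaaaaaa........................
178 ..............aaaaa..........................
180 .....................................
[... 1444 characters left out ...]
..............
220 ...................................
222 ..................................#
224 .................................##
226 ..................................#
228 ......#............................
230 ...................................
232 ...................................
234 ...#...............................
236 ..#................................
238 .#.................................
240 ##..............................#..
242 ...................................
244 ...................................
[272.5 159.7 260.5 147.9 284.3 171.7 260.3 155.1 286.8 191.7] [364.2 211.3 353.4 200.6 375.  222.  350.4 200.5 374.9 224.5] [274.8 182.7] [248.4 162.6] [302.4 205. ]
```

Emit:
carry_out --pt "0 0 0.08 0" --pt "0 0 0.01 0" --pt "0 0 0 0" --pt "0 0 0 0" --pt "0 0 0 0"

```text
t: 42.9
eef_pos: [519.5, -182.6, 139.2]
tcp_rot: [3.141, 0.0, 1.497]
ft_force: [-0.6, -2.6, 4.6]
opening: 0.545
grip_force: 30.0
```

Emit:
carry_out --pt "0 0 0.03 0" --pt "0 0 0 0" --pt "0 0 0 0" --pt "0 0 0 0" --pt "0 0 0 0"

```text
t: 43.4
eef_pos: [519.3, -182.4, 140.5]
tcp_rot: [-3.141, -0.0, 1.497]
ft_force: [0.7, -0.8, 0.1]
opening: 0.546
grip_force: 30.0
```

Emit:
carry_out --fingers -0.15 --pt "0 0 0 0" --pt "0 0 0 0" --pt "0 0 0 0" --pt "0 0 0 0" --pt "0 0 0 0"

```text
t: 43.9
eef_pos: [519.3, -182.5, 140.6]
tcp_rot: [-3.142, -0.0, 1.497]
ft_force: [-0.4, 0.7, -0.4]
opening: 0.577
grip_force: 0.0
```

Emit:
carry_out --fingers -1 --pt "0 0 0 0" --pt "0 0 0 0" --pt "0 0 0 0" --pt "0 0 0 0" --pt "0 0 0 0"

```text
t: 44.4
eef_pos: [519.3, -182.5, 140.7]
tcp_rot: [3.141, 0.0, 1.497]
ft_force: [0.1, -0.2, -0.2]
opening: 0.938
grip_force: 0.0
```

Emit:
carry_out --pt "0 0 0.2 0" --pt "0 0 0.4 0" --pt "0 0 0.8 0" --pt "0 0 0.8 0" --pt "0 0 0.6 0"

```text
t: 44.9
eef_pos: [519.4, -182.5, 284.0]
tcp_rot: [3.139, 0.001, 1.497]
ft_force: [0.4, 0.9, 0.1]
opening: 1.0
grip_force: 0.0
```

Emit:
carry_out --pt "0 0.8 0 0" --pt "0 0.9 0 0" --pt "0 0.9 0 0" --pt "0 0.8 0 0" --pt "0 0.4 0 0"

```text
t: 45.4
eef_pos: [518.9, 10.2, 281.6]
tcp_rot: [3.141, -0.0, 1.499]
ft_force: [0.0, -0.2, -1.0]
opening: 0.999
grip_force: 0.0
```

Run:
```python
from h import *
np.set_printoptions(precision=1,suppress=True)
s=env.state();print(s["t"],s["eef_pos"],s["ft_force"])
ascii("scene",240,140,330,200)
ascii("top",330,190,395,240)
d=np.array([0,0,1.]);o=np.array([519,-182,67.])
print(feat("scene",o,d),feat("top",o,d))
for c in("scene","top"):print(lidbox(c,proj(c,[[519,-182,140]])[0]))
for n in("pan","other_jar","jar"):print(n,[[(np.round(np.array(x["position"])*[400,640]),round(x["conf"],2)) for x in env.look_for(c,n)[:2]] for c in("scene","top")])
```

```text
45.4 [518.9  10.2 281.6] [ 0.  -0.2 -1. ]
140 .............................................
142 ......wwwwwwwwwwwww..........................
144 ......wwwwwwwwwwwwwwwwwwwww..................
146 ......ww.RR.w....www...........wwwww.........
148 .....www.RR.w.bb.ww..######.........www......
150 .....wwww..ww.RRR...R##############.ww.......
152 .....wwwwwww.RRRRRRRRR#############.ww.......
154 ......wwwww.RRRRRRRRRR........#####.ww.......
156 ...........RRRRRRRRRRRwwww.........www.......
158 ...........RRRRRRRRRRR....wwwwwwwwwwww.......
160 ...........RRRRRRRRRRR.............ww........
162 ...........RRRRRRRRRRR.......................
164 ...........RRRRRRRRRRR.......................
166 ...........RRRRRRRRRaa.......................
168 ............aRaRRRRRRa.......................
170 ............aaRRRaRRaa.......................
172 ............aaaaRaaaaa.......................
174 .............aaaaaaaaa.......................
176 .............aaaaaaaa........................
178 ...............aaaa..........................
180 .............................................
182 ....
[... 1158 characters left out ...]
.....
228 .................................
230 .................................
232 .................................
234 .................................
236 .................................
238 .................................
[273.1 160.4 261.2 148.6 284.9 172.4 261.  155.8 287.4 192.3] [363.6 211.7 352.8 201.  374.4 222.3 349.8 200.8 374.3 224.8]
(array([272.5, 159.6, 260.5, 149.5, 283.5, 171.5]), np.int32(377))
(array([363.8, 211.5, 353.5, 201.5, 374.5, 221.5]), np.int32(335))
pan [[(array([193., 277.]), 0.68)], [(array([223., 361.]), 0.86)]]
other_jar [[(array([165., 429.]), 0.96)], [(array([244., 207.]), 0.64)]]
jar [[(array([170., 272.]), 0.67), (array([167., 188.]), 0.37)], []]
```

The jar stands upright on the pan within about 1 px of where I predicted it, and the other jar hasn't moved. I'll hand the job in.

```bash
python3 -c "
from cell import env
print(env.job_done())"
```

```text
the job is handed in; nothing more can be done
None
```

The job is handed in: by my measurements the jar was held upside down, about 10° off straight down, for over a second and now stands upright in the middle of the pan. On the way my grip failed four times (one fall from about 0.1 m onto the bench, two small slips there, and one drop back into the rack), and the pan briefly carried about 24 N of its 35 N limit.

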